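Third hand at the mould jig

ROBOT

A 6-joint arm with a two-finger parallel gripper is mounted at the origin on the work surface. World frame = base frame: x ahead of the robot, y to its left, z up, the work surface at z = 0. Lengths are in m, angles in rad, forces in N, time in s.
With the tool pointing down it reaches from about 0.3 to 0.875 m from the base axis. Payload 6.4 kg.
Tool frame: the origin (TCP) lies midway between the tips of the shut fingers; the grasp point (between the pads) lies ctrl.grip_depth behind it (ctrl.grip_depth is the distance from the TCP to the grasp point, in m); x points along the fingers, y is the direction in which the jaws open and shut, and the axes are right-handed (so a half turn about x gives the same grasp; the last joint's range is limited). The gripper opens to 85 mm and grips with 20 to 120 N. Pads are 22 mm wide; open, the fingers measure 114 mm over their backs; the gripper's body (76 mm by 85 mm) begins 54 mm behind the grasp point. The pads swing forward as they close: fully open they stand 13 mm farther back than shut.
Start: joints at [1.038, 0.181, 1.607, -0, 1.354, -0.206], TCP at [0.185, 0.545, 0.193] pointing down, gripper open.
Joint ranges: [-2.99, 2.99], [-0.89, 2.07], [0.3, 2.58], [-1.14, 4.28], [0, 2.63], [-3.12, 3.12]. Speed limits (rad/s): [2.57, 2.57, 3.01, 3.14, 3.14, 3.14].

INTERFACE

Orientations are given as a unit quaternion [w, x, y, z].
In Python, from bench import ctrl gives the robot as it stands.
- The arm moves only by the shell command python3 -m creep 'ROWS'. ROWS is text: rows parted by semicolons, each of 7 numbers parted by spaces: the opening, from 0 (shut) to 1 (fully open), then the shift along the tool's x, y, z in cm, then the turn, a rotation vector about the tool's x, y, z in rad. In form: claw x y z ax ay az; .... A call has 1 to 10 rows; each row shifts and turns the pose as measured when the row begins, along the tool's axes as they then stand; what a row does not reach is not made up. A row lasts 1/8 s, in which the tool goes at most 62.5 mm and 10.7 degrees, less where a joint would pass 70% of its speed; a pose out of reach is approached as far as the arm can. A call with a gripper value outside its range is refused whole. The fingers move at their own pace and stop on an object; the grip force is fixed at half the most. Time passes only in rows, so rows that do not move let the fingers close. It gives the time, the measured TCP pose, the force and the opening at its end, in the units of the state.
- ctrl.get_obs(): the state, without advancing time (a new reading comes with each control period).
- ctrl.camera(name): name is "side" or "top"; returns (picture, depth): 420x560x3 uint8, blue, green, red; 420x560 float32, m along the optical axis (not along the pixel's ray), 0 where there is no reading.
- ctrl.calibration(name): a dict with "mtx" (3x3 intrinsics, pixels), "R" (3x3) and "t" (3): a world point X has camera coordinates R X + t. Camera axes: x right, y down, z forward; pixel columns grow to the right and rows downward; lengths in m; the calibration is good to about 2 mm. A picture is of the moment at which its call begins. calibration takes no time and is no camera call.
- ctrl.hand_in(): hands the job in, once; it reports no verdict.
Trained networks look in the newest picture that a camera, given by its name, has taken for a name from the list of things; names that differ only in an ending like _2 or _b are one class to them, and where a whole thing is asked for, a point or a joint stands for the part that bears it (a point fixed in the world has none). Each returns a list of dicts, best first, with "confidence" (0 to 1); they miss things now and then, are a little off and sometimes report something else, mostly with a low value. They report only what shows in the picture. A call takes as long as a camera call. They do not tell look-alikes from the thing itself.
- ctrl.find_in(query, camera): "rect" ([left, top, right, bottom] in pixels, round what is visible of it).
The state is a dict: "time_s": time; "q": joint angles; "dq": joint speeds; "joint_efforts": joint torques, N m; "eef_pos": TCP position; "eef_rot": TCP orientation; "wrist_force": force on the tool from outside, world axes, zero at the start; "torque": the same for the moment, N m; "opening": opening from 0.0 (shut) to 1.0 (fully open).
Only numpy, scipy, OpenCV 4.12 (cv2) and the standard library are available. Lean on these libraries where they do the work, as an engineer would, in place of code of your own. Each camera call takes 0.05 s, during which the arm holds its last target.

TASK

Take the blue mould block, set it on the bed of the assembly jig between the two guides, in front of the brass stop, then slide it along the guides against the stop and press until the black pointer stands in the green zone. Hold it steadily there for at least two seconds so that a colleague can fasten it, and finish while still holding it pressed in the green: do not let go. Never ram the stop deep into the red, and leave the yellow block and everything else on the bench where it is.

Things in the scene. Friction and masses are not known exactly. Their poses are not given: they have to be found in the camera images.
- block_center (a point): Blue mould block: a foot 60 x 46 x 14 mm high (its x, y, z) with a web 60 long (x) x 28 thick (y) standing centred on it, to 60 mm above the underside; web and foot are flush at both ends, so it is the same either way round. This is its centre, 30 mm above the underside; x along the web, z up.
- block: The same blue block (aluminium, about 0.3 kg); origin at the centre of its underside. It stands on the bench. The web can be pinched across its 28 mm, about 40 mm above the underside, clear of the foot.
- spare_center (a point): Yellow mould block, otherwise just like the blue one; its centre, 30 mm above the underside. Leave it alone. The two blocks may swap places.
- jig: Assembly jig, fixed on the bench, place and yaw vary: dark steel bed 250 x 110 x 10 mm thick, two bright steel guides, a brass stop and a grey spring housing. Origin on the bench 20 mm before the resting stop's face; x along the channel towards the stop.
- jig_zero (a point): Point on top of the jig's bed (10 mm above the bench), on the channel's centreline, under the resting stop's face. x: level pressing direction, towards stop and housing; z up. Guides: 52 mm apart inside, 8 mm thick, 8 mm above the bed, from x = -144 to -9 mm. Bed: x = -144 to +106 mm. Housing: x = 54 to 104 mm, 60 mm wide, 58 mm above the bed.
- stop_face (a point): Middle of the brass stop's flat face, 30 mm above the bed; it moves with the stop. The stop is an upright plate 46 mm wide, 10 mm thick, 2 to 60 mm above the bed, with a black pointer on top whose end reaches over colour zones on the housing's top: white, then green, then red.
- stop (a joint): How far the stop is pressed back, in m: 0 at rest, 0.045 at its end. Sprung, 0.5 N per mm from zero. The pointer's end is in the white below 14 mm (7 N), in the green from 14 to 24 mm (7 to 12 N), in the red beyond. If let go, it springs back and pushes the block back.
- flask_center (a point): Bystander: glass conical flask, 76 mm across, 120 mm high; its centre.
- beaker_center (a point): Bystander: glass beaker, 66 mm across, 85 mm high; its centre.
- cube1_center (a point): Bystander: concrete specimen cube, 50 mm; its centre.
- cube2_center (a point): Bystander: another concrete specimen cube, 50 mm; its centre.
- wrench_grip (a point): Bystander: flat steel wrench, 160 mm long, lying on the bench; a point on its handle.
- dish_center (a point): Bystander: shallow orange dish, 80 mm across, 22 mm high; its centre.
Things that resemble listed ones, but are neither listed nor needed, are in the scene too. Of the things that look like the block, the larger one is meant.

How it is judged:
By the outcome, as a careful person would: the job done as asked, in the order asked, and still so for the second after the job is handed in, while the arm keeps its last pose, push and grip.
It also fails if it takes over 48 s, if anything falls off the work surface, if the arm or the gripper's body presses on something with over 40 N, if the wrist force passes 120 N, or if a joint passes its speed limit or range.

## Working session

There is one attempt and no reset: what is moved stays moved. The work goes in short steps, Python scripts to look and compute and a shell command to move; the robot and the scene stay as the last step left them, time stands still between calls to the robot, and variables do not carry over. Pictures are saved under pics/ and viewed, and the job is handed in when it is done.

```bash
ls; mkdir -p pics
python3 - <<'E'
from bench import ctrl
import cv2,numpy as np
o=ctrl.get_obs(); print(o, ctrl.grip_depth)
for c in("top","side"):
    p,d=ctrl.camera(c); cv2.imwrite(f"pics/{c}0.png",p); np.save(f"pics/{c}0.npy",d)
    k=ctrl.calibration(c); print(c,k)
    for n in("block","spare_center","jig","stop"):
        print(n,[(np.round(r["rect"]).tolist(),round(r["confidence"],2)) for r in ctrl.find_in(n,c)])
print(ctrl.get_obs()["time_s"])
E
```

```text
pics
{'time_s': 0.0, 'q': array([ 1.03771651e+00,  1.81564681e-01,  1.60800468e+00,  2.46508024e-06,
        1.35380929e+00, -2.06300593e-01]), 'dq': array([-0.00047762,  0.00024115, -0.00076679, -0.00137204,  0.00181911,
        0.00098117]), 'joint_efforts': array([ 3.23470085e-04, -4.44887960e+01, -3.51328576e+01, -2.45501142e-04,
        9.24163236e-03, -1.50454889e-05]), 'eef_pos': array([0.18423137, 0.54402952, 0.19197254]), 'eef_rot': array([ 0.69745998,  0.1144322 ,  0.69791788, -0.11560915]), 'wrist_force': array([-0.57679895, -0.35746143,  0.45009139]), 'torque': array([-0.04875456, -0.00679296,  0.013222  ]), 'opening': 0.9983896866800135} 0.0187
top {'mtx': array([[408.5759974 ,   0.        , 281.60304594],
       [  0.        , 408.5759974 , 204.07582017],
       [  0.        ,   0.        ,   1.        ]]), 'R': array([[ 0.02468404, -0.99961781,  0.01244718],
       [-0.99919192, -0.02506477, -0.03142084],
       [ 0.03172081, -0.01166152, -0.99942874]]), 't': array([-0.0156404 ,  0.56963074,  1.2712255 ])}
block [([354.0, 227.0, 372.0, 248.0], 0.88), ([332.0, 211.0, 34
[... 319 characters left out ...]
': array([[398.46470465,   0.        , 281.5157458 ],
       [  0.        , 398.46470465, 207.46603307],
       [  0.        ,   0.        ,   1.        ]]), 'R': array([[ 0.68922736, -0.72443377,  0.01270294],
       [-0.41400214, -0.40814949, -0.81364379],
       [ 0.59461574,  0.55552651, -0.58122492]]), 't': array([-0.42473563,  0.29987409,  0.96537536])}
block [([302.0, 245.0, 316.0, 265.0], 0.77), ([305.0, 263.0, 326.0, 297.0], 0.59), ([230.0, 186.0, 298.0, 243.0], 0.16)]
spare_center [([335.0, 230.0, 353.0, 258.0], 0.75)]
jig [([231.0, 186.0, 301.0, 242.0], 0.7), ([305.0, 261.0, 326.0, 294.0], 0.32), ([253.0, 198.0, 267.0, 215.0], 0.23)]
stop [([249.0, 192.0, 268.0, 216.0], 0.53)]
0.5
```

Run:
```python
import cv2
a=cv2.imread("pics/top0.png");b=cv2.imread("pics/side0.png")
cv2.imwrite("pics/topz.png",cv2.resize(a[130:280,190:390],None,fx=4,fy=4,interpolation=cv2.INTER_CUBIC))
cv2.imwrite("pics/sidez.png",cv2.resize(b[170:320,200:400],None,fx=4,fy=4,interpolation=cv2.INTER_CUBIC))
```

```text
(no output)
```

View pics/top0.png

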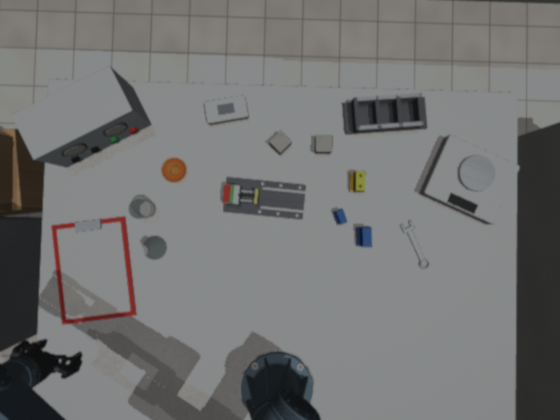

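View pics/side0.png

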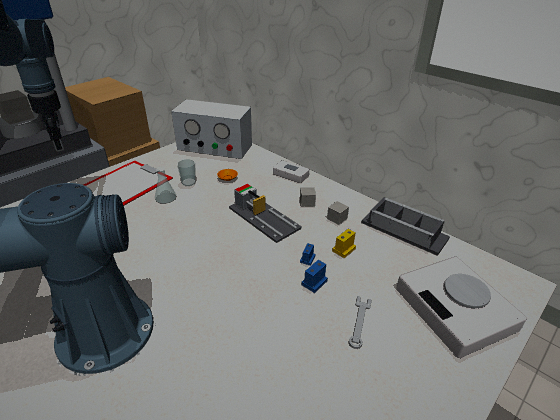

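View pics/topz.png

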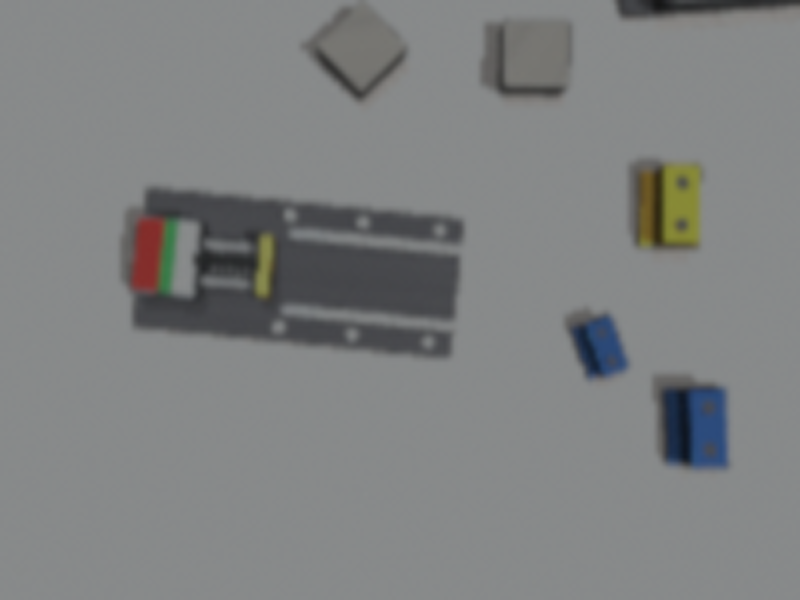

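View pics/sidez.png

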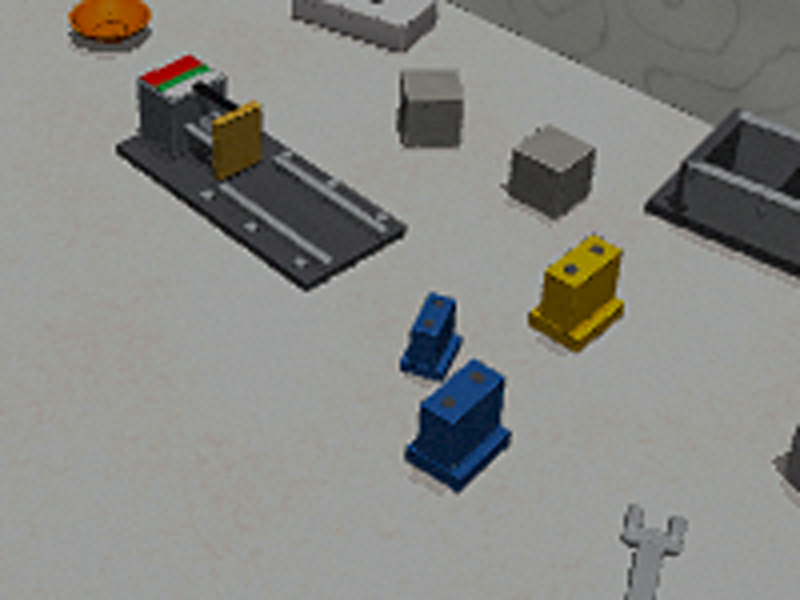

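The top view shows the large blue block at about (367,237), its small look-alike at (340,216), yellow at (358,181) and the jig at (219–307, 177–220), with the stop at (256,196) and the housing to its left. So pressing goes towards image left, roughly world +y. The side view agrees: large blue at (315,276), jig at (265,215).

```bash
cat > h.py <<'E'
import numpy as np,cv2
from bench import ctrl
def cloud(c,d):
    k=ctrl.calibration(c);v,u=np.mgrid[:420,:560];K=k["mtx"]
    P=np.stack([(u-K[0,2])/K[0,0]*d,(v-K[1,2])/K[1,1]*d,d],-1)
    return (P-k["t"])@k["R"]
def ray(c,u,v,z):
    k=ctrl.calibration(c);r=np.linalg.inv(k["mtx"])@[u,v,1]@k["R"];o=-k["t"]@k["R"]
    return o+r*(z-o[2])/r[2]
def proj(c,X):
    k=ctrl.calibration(c);p=k["mtx"]@(k["R"]@np.asarray(X)+k["t"]);return p[:2]/p[2]
E
python3 - <<'E'
from h import *
for c in("top","side"):
    im=cv2.imread(f"pics/{c}0.png");d=np.load(f"pics/{c}0.npy");P=cloud(c,d)
    hsv=cv2.cvtColor(im,cv2.COLOR_BGR2HSV)
    for nm,lo,hi,cx in(("blue",(105,120,40),(125,255,255),None),("yellow/brass",(15,110,60),(35,255,255),None),("green",(45,90,40),(85,255,255),None),("red",(0,150,60),(5,255,255),None)):
        m=cv2.inRange(hsv,lo,hi);n,l,s,ce=cv2.connectedComponentsWithStats(m)
        for i in range(1,n):
            if s[i,4]<12: continue
            q=P[l==i]; q=q[(abs(q[:,2])<.15)]
            if len(q)<10: continue
            if not(0.2<q[:,0].mean()<.8 and abs(q[:,1].mean())<.4):continue
            z=q[:,2];t=q[z>np.percentile(z,95)-.008]
            r=cv2.minAreaRect((t[:,:2]*1000).astype(np.float32))
            print(c,nm,s[i].tolist(),"z95 %.4f"%np.percentile(z,95),"top mean",t.mean(0).round(4),"rect mm",np.round(r[0],1),np.round(r[1],1),round(r[2],1))
    # white bed: dark region height
    for (u,v) in ((280,198),(367,260)) if c=="top" else ((275,222),(340,300)):
        print(c,(u,v),im[v,u],P[v,u].round(4))
E
```

```text
top blue [334, 210, 12, 13, 103] z95 0.0476 top mean [ 0.5371 -0.1822  0.0439] rect mm [ 537.  -182.2] [37.7 19.5] 19.2
top blue [357, 227, 14, 19, 219] z95 0.0630 top mean [ 0.4772 -0.2572  0.0594] rect mm [ 476.9 -257.2] [51.5 26. ] 0.7
top yellow/brass [168, 165, 12, 10, 78] z95 0.0105 top mean [0.6701 0.3406 0.0061] rect mm [671.4 340.5] [32.1 24.5] 46.9
top yellow/brass [350, 173, 4, 18, 71] z95 0.0227 top mean [ 0.6442 -0.2198  0.0182] rect mm [ 643.9 -218.3] [50.7  9.6] 1.0
top yellow/brass [355, 172, 10, 19, 160] z95 0.0629 top mean [ 0.6437 -0.234   0.0594] rect mm [ 643.9 -234.7] [55.4 26.8] 0.4
top yellow/brass [255, 191, 3, 9, 16] z95 0.0721 top mean [0.592  0.0761 0.0694] rect mm [593.   76.3] [23.9  6. ] 3.7
top green [230, 185, 4, 18, 45] z95 0.0728 top mean [0.5952 0.1495 0.0692] rect mm [595.7 149.3] [ 7.2 51.5] 86.6
top red [224, 185, 6, 17, 78] z95 0.0723 top mean [0.5962 0.1644 0.0686] rect mm [596.8 164.1] [14.1 48.3] 86.1
top (280, 198) [75 71 70] [0.5888 0.004  0.0092]
top (367, 260) [138 138 135] [ 0.4011 -0.274   0.0041]
side blue [300, 243, 15, 22, 185] z95 
[... 212 characters left out ...]
ow/brass [222, 169, 11, 11, 69] z95 0.0209 top mean [0.6809 0.3573 0.0171] rect mm [665.7 338.6] [77.5 38.7] 48.9
side yellow/brass [253, 195, 13, 20, 177] z95 0.0700 top mean [0.5858 0.0772 0.0676] rect mm [586.6  78.9] [13.  44.5] 88.5
side yellow/brass [332, 229, 24, 29, 435] z95 0.0604 top mean [ 0.6409 -0.2363  0.0586] rect mm [ 643.8 -235.9] [29.7 61.4] 88.0
side green [239, 186, 14, 7, 24] z95 0.0718 top mean [0.5932 0.15   0.0684] rect mm [594.5 149.4] [15.2 56.3] 86.7
side red [236, 184, 14, 7, 40] z95 0.0702 top mean [0.595  0.1664 0.0684] rect mm [593.7 165.8] [21.9 53.9] 87.8
side (275, 222) [66 64 61] [0.5898 0.0046 0.0072]
side (340, 300) [153 157 156] [ 0.4737 -0.3487  0.0022]
```

Run:
```python
from h import *
f=lambda U,o:(U+.5)/4-.5+o
T=[ray("top",f(U,190),f(V,130),.01) for U,V in((148,188),(463,218),(450,357),(133,327))]
S=[ray("side",f(U,200),f(V,170),.01) for U,V in((117,150),(308,287),(406,229))]
print(np.round(T,4),np.round(S,4))
T=np.array(T)[:,:2];print(np.linalg.norm(T-np.roll(T,-1,0),axis=1),T.mean(0))
ax=T[0]-T[1]+T[3]-T[2];print("yaw",np.degrees(np.arctan2(ax[1],ax[0])))
S=np.array(S)[:,:2];a=S[0]-S[1];print(np.linalg.norm(a),np.linalg.norm(S[2]-S[1]),"yaw",np.degrees(np.arctan2(a[1],a[0])),"cen",(S[0]+S[2])/2)
# guides, rectified
for c in("top","side"):
    im=cv2.imread(f"pics/{c}0.png")
    s=.0005;x0,x1,y0,y1=.5,.68,-.08,.22
    q=np.array([[x,y] for x,y in((x1,y1),(x1,y0),(x0,y0),(x0,y1))])
    src=np.float32([proj(c,[x,y,.01]) for x,y in q]);dst=np.float32([((y1-y)/s,(x1-x)/s) for x,y in q])
    w=cv2.warpPerspective(im,cv2.getPerspectiveTransform(src,dst),(600,360),flags=cv2.INTER_CUBIC);cv2.imwrite(f"pics/rect_{c}.png",w)
# block: bench edges/top faces
for c in("top","side"):
    im=cv2.imread(f"pics/{c}0.png");o=(345,215) if c=="top" else (290,250)
    cv2.imwrite(f"pics/blk_{c}.png",cv2.resize(im[o[1]:o[1]+45,o[0]:o[0]+45],None,fx=12,fy=12,interpolation=cv2.INTER_CUBIC))
a=np.hstack([cv2.imread("pics/blk_top.png")[:400,:400],cv2.imread("pics/blk_side.png")[100:500,100:500]]);
cv2.imwrite("pics/blk.png",a)
cv2.imwrite("pics/rect.png",np.vstack([cv2.imread("pics/rect_top.png")[:300],cv2.imread("pics/rect_side.png")[:300]]))
```

```text
[[ 0.6515  0.1729  0.01  ]
 [ 0.6343 -0.0745  0.01  ]
 [ 0.5251 -0.0668  0.01  ]
 [ 0.5424  0.1814  0.01  ]] [[ 0.5357  0.1743  0.01  ]
 [ 0.5207 -0.0699  0.01  ]
 [ 0.628  -0.0763  0.01  ]]
[0.24793967 0.10947701 0.24880592 0.10942879] [0.58832888 0.0532392 ]
yaw 86.01740849640285
0.2446366859864401 0.10753872969879441 yaw 86.48036556036988 cen [0.58187012 0.04899625]
```

View pics/rect.png

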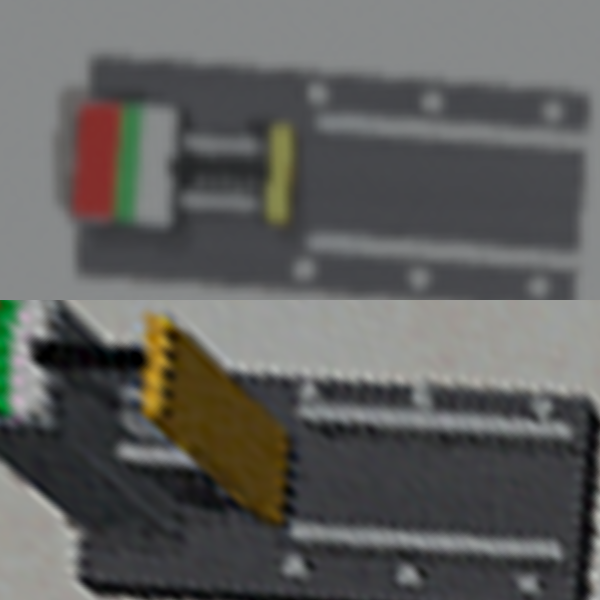

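View pics/blk.png

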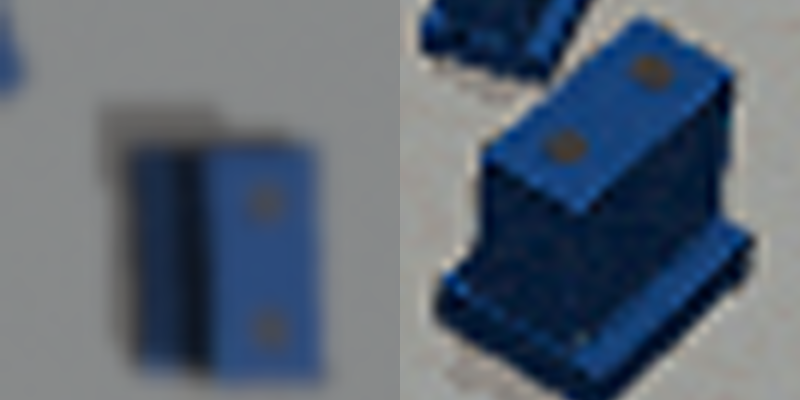

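Run:
```python
from h import *
f=lambda U,o:(U+.5)/12-.5+o
T=np.array([ray("top",f(U,345),f(V,215),.06) for U,V in((208,143),(318,143),(323,380),(212,380))])[:,:2]
S=np.array([ray("side",f(U-300,290),f(V+100,250),.06) for U,V in((640,15),(737,70),(580,213),(484,150))])[:,:2]
for n,T in(("top",T),("side",S)):
    print(n,T.mean(0).round(4),np.linalg.norm(T-np.roll(T,-1,0),axis=1).round(4))
    a=(T[0]-T[3]+T[1]-T[2]);print(np.degrees(np.arctan2(a[1],a[0])))
    a=(T[0]-T[1]+T[3]-T[2]);print(np.degrees(np.arctan2(a[1],a[0]))-90)
from scipy.spatial.transform import Rotation as R
o=ctrl.get_obs();q=o["eef_rot"];print(R.from_quat(q[[1,2,3,0]]).as_matrix().round(3))
```

```text
top [ 0.4776 -0.2591] [0.0277 0.0593 0.0279 0.0593]
2.1317489769682747
1.3806921898707287
side [ 0.4752 -0.2589] [0.0272 0.0594 0.0277 0.0581]
3.10650632233264
1.3280021695037476
[[-0.     0.321  0.947]
 [-0.     0.947 -0.321]
 [-1.    -0.    -0.   ]]
```

```bash
python3 -m creep '1 0 -4.15 3.35 0 0 0;1 0 -4.15 3.35 0 0 0;1 0 -4.15 3.35 0 0 0;1 0 -4.15 3.35 0 0 0;1 0 -4.15 3.35 0 0 0;1 0 -4.15 3.35 0 0 0;1 0 -4.15 3.35 0 0 0;1 0 -4.15 3.35 0 0 0;1 0 -4.15 3.35 0 0 0;1 0 -4.15 3.35 0 0 0'
cat >> h.py <<'E'
from scipy.spatial.transform import Rotation as R
def delta(pos,yaw):
    o=ctrl.get_obs();q=o["eef_rot"];M=R.from_quat(q[[1,2,3,0]]).as_matrix()
    y=np.array([np.cos(np.radians(yaw)),np.sin(np.radians(yaw)),0]);x=np.array([0,0,-1.]);G=np.stack([x,y,np.cross(x,y)],1)
    print("t",round(o["time_s"],2),"pos",o["eef_pos"].round(4),"yawy",np.degrees(np.arctan2(M[1,1],M[0,1])).round(2),"F",o["wrist_force"].round(2),"open",round(o["opening"],3))
    print(" shift cm",((np.array(pos)-o["eef_pos"])@M*100).round(2)," rot",R.from_matrix(M.T@G).as_rotvec().round(3))
    print(" shift cm in target frame",((np.array(pos)-o["eef_pos"])@G*100).round(2),"world",((np.array(pos)-o["eef_pos"])*100).round(2))
E
python3 -c "
from h import *
delta([.4765,-.259,.12],92)"
```

```text
time_s: 1.75
eef_pos: [0.3751, 0.0329, 0.195]
eef_rot: [0.702, 0.113, 0.695, -0.111]
wrist_force: [0.5, 0.3, 0.4]
opening: 1.003
t 1.75 pos [0.3751 0.0329 0.195 ] yawy 71.76 F [0.48 0.28 0.42] open 1.003
 shift cm [  7.56 -24.59  18.7 ]  rot [-0.353  0.01  -0.003]
 shift cm in target frame [  7.5  -29.53   9.12] world [ 10.14 -29.19  -7.5 ]
```

```bash
python3 -m creep '1 0.3 -4.2 3.2 0 0.005 0;1 0.3 -4.2 3.2 0 0.005 0;1 0.5 -4.2 3.2 0 0 0;1 0.5 -4.2 3.2 0 0 0;1 1 -4.2 3.2 0 0 0;1 1 -3.3 2.6 0 0 0;1 1 0 0 -0.177 0 0;1 1 0 0 -0.176 0 0;1 0 0 0 0 0 0'
python3 -c "
from h import *
delta([.4765,-.259,.10],92)"
```

```text
time_s: 2.88
eef_pos: [0.4792, -0.2727, 0.1387]
eef_rot: [0.71, -0.011, 0.704, 0.013]
wrist_force: [-0.6, 0.2, -0.6]
opening: 0.997
t 2.88 pos [ 0.4792 -0.2727  0.1387] yawy 91.99 F [-0.55  0.19 -0.64] open 0.997
 shift cm [ 3.87  1.37 -0.25]  rot [-0.     0.007 -0.002]
 shift cm in target frame [ 3.87  1.38 -0.22] world [-0.27  1.37 -3.87]
```

Hover near, then look at the gripper against the block in both views before descending.

```bash
python3 -m creep '1 1.9 1.3 -0.2 0 0.007 0;1 1.9 0 0 0 0 0;1 0 0 0 0 0 0'
python3 - <<'E'
from h import *
delta([.4765,-.259,.023],92)
a=[]
for c,o in(("top",(325,190)),("side",(270,210))):
    p,d=ctrl.camera(c); cv2.imwrite(f"pics/{c}1.png",p)
    z=cv2.resize(p[o[1]:o[1]+90,o[0]:o[0]+66],None,fx=6,fy=6,interpolation=cv2.INTER_CUBIC);a.append(z)
cv2.imwrite("pics/h1.png",np.hstack(a))
E
```

```text
time_s: 3.25
eef_pos: [0.4766, -0.257, 0.099]
eef_rot: [0.707, -0.009, 0.707, 0.01]
wrist_force: [-0.0, 1.1, 0.4]
opening: 1.004
t 3.25 pos [ 0.4766 -0.257   0.099 ] yawy 91.54 F [-0.03  1.07  0.44] open 1.004
 shift cm [ 7.6  -0.21 -0.01]  rot [-0.008 -0.    -0.002]
 shift cm in target frame [ 7.6  -0.2  -0.01] world [-0.01 -0.2  -7.6 ]
```

View pics/h1.png

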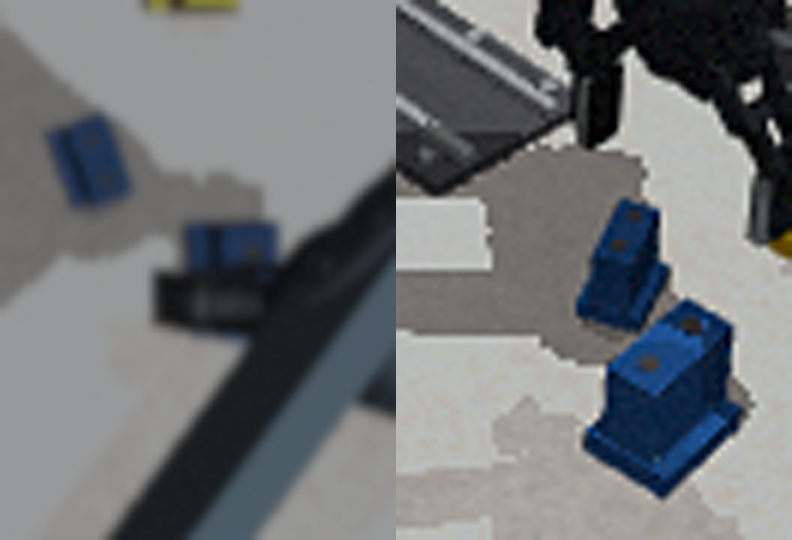

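```bash
python3 -c "
from h import *
for z in(.099,.112):
  for dy in(.0425,0,-.0425): print(z,dy,proj('side',[.4766,-.257+dy,z]).round(1))
"
```

```text
0.099 0.0425 [304.  248.2]
0.099 0 [316.2 255.7]
0.099 -0.0425 [328.9 263.6]
0.112 0.0425 [304.2 244.5]
0.112 0 [316.5 252. ]
0.112 -0.0425 [329.4 259.8]
```

Run:
```python
from h import *
delta([.4765,-.259,.023],92)
p,d=ctrl.camera("side");P=cloud("side",d);np.save("pics/side2.npy",d)
for u,v in((304,228),(304,231),(303,233),(331,243),(331,246),(331,249),(315,276),(340,300)): print(u,v,P[v,u].round(4),p[v,u])
p,d=ctrl.camera("top");P=cloud("top",d)
for v in range(232,246,3): print([P[v,u].round(3).tolist() for u in (353,357,362,366)])
```

```text
t 3.35 pos [ 0.4776 -0.2582  0.1007] yawy 91.59 F [-0.32 -0.07  0.09] open 0.998
 shift cm [ 7.77 -0.08 -0.13]  rot [-0.007  0.002 -0.   ]
 shift cm in target frame [ 7.77 -0.08 -0.12] world [-0.11 -0.08 -7.77]
304 228 [ 0.4709 -0.2152  0.1719] [14 16 11]
304 231 [ 0.474  -0.2133  0.1592] [4 9 7]
303 233 [ 0.4701 -0.2135  0.1548] [16 11 14]
331 243 [ 0.4682 -0.3044  0.1765] [78 78 73]
331 246 [ 0.4675 -0.3059  0.1682] [75 76 71]
331 249 [ 0.4686 -0.3061  0.1578] [74 73 67]
315 276 [ 0.4589 -0.2718  0.0474] [66 38 10]
340 300 [ 0.4766 -0.347  -0.0015] [180 186 184]
[[0.488, -0.228, 0.005], [0.488, -0.239, 0.014], [0.49, -0.246, 0.057], [0.491, -0.257, 0.061]]
[[0.487, -0.189, 0.216], [0.486, -0.202, 0.2], [0.487, -0.214, 0.207], [0.488, -0.221, 0.223]]
[[0.479, -0.187, 0.226], [0.481, -0.192, 0.253], [0.472, -0.246, 0.057], [0.481, -0.216, 0.245]]
[[0.471, -0.188, 0.221], [0.473, -0.192, 0.251], [0.473, -0.205, 0.251], [0.474, -0.215, 0.254]]
[[0.464, -0.187, 0.227], [0.466, -0.192, 0.252], [0.464, -0.213, 0.213], [0.464, -0.222, 0.223]]
```

Run:
```python
from h import *
p,d=ctrl.camera("side");P=cloud("side",d)
o=ctrl.get_obs();print(o["eef_pos"],o["q"])
z=cv2.resize(p[180:290,255:375],None,fx=5,fy=5,interpolation=cv2.INTER_NEAREST)
for y,c in((-.258,(0,0,255)),(-.2155,(0,255,0)),(-.3,(255,0,255))):
    for zz in (.1007,.1137):
        u,v=proj("side",[.4776,y,zz]);cv2.circle(z,(int((u-255+.5)*5),int((v-180+.5)*5)),4,c,-1)
cv2.imwrite("pics/s3.png",z)
for v in range(205,262,4): print(v,[P[v,u].round(3).tolist() for u in(303,317,331)])
```

```text
[ 0.4782774  -0.25931637  0.10172927] [-7.16170453e-01  2.10512160e-01  1.76891763e+00  1.77343777e-03
  1.15856145e+00 -2.31575502e+00]
205 [[0.471, -0.208, 0.24], [0.441, -0.273, 0.288], [0.468, -0.293, 0.285]]
209 [[0.485, -0.197, 0.216], [0.441, -0.274, 0.277], [0.468, -0.294, 0.273]]
213 [[0.483, -0.2, 0.206], [0.468, -0.255, 0.242], [0.47, -0.294, 0.261]]
217 [[0.458, -0.22, 0.217], [0.466, -0.257, 0.232], [0.469, -0.296, 0.251]]
221 [[0.464, -0.216, 0.199], [0.466, -0.259, 0.221], [0.47, -0.297, 0.239]]
225 [[0.466, -0.215, 0.184], [0.68, -0.101, 0.002], [0.485, -0.288, 0.214]]
229 [[0.464, -0.218, 0.174], [0.668, -0.111, -0.002], [0.47, -0.299, 0.216]]
233 [[0.469, -0.214, 0.156], [0.651, -0.125, -0.001], [0.466, -0.303, 0.208]]
237 [[0.602, -0.107, 0.001], [0.635, -0.138, -0.001], [0.466, -0.304, 0.197]]
241 [[0.589, -0.119, -0.001], [0.619, -0.151, 0.0], [0.467, -0.304, 0.183]]
245 [[0.574, -0.132, -0.0], [0.606, -0.162, -0.002], [0.468, -0.305, 0.171]]
249 [[0.561, -0.144, -0.001], [0.591, -0.174, -0.001], [0.468, -0.306, 0.158]]
253 [[0.513, -0.183, 0.038], [0.577, -0.186, -0.001], [0.605, -0.217, 0.001]]
257 [[0.513, -0.184, 0.023], [0.565, -0.196, -0.004], [0.594, -0.226, -0.003]]
261 [[0.511, -0.186, 0.01], [0.498, -0.246, 0.059], [0.579, -0.237, -0.002]]
```

View pics/s3.png

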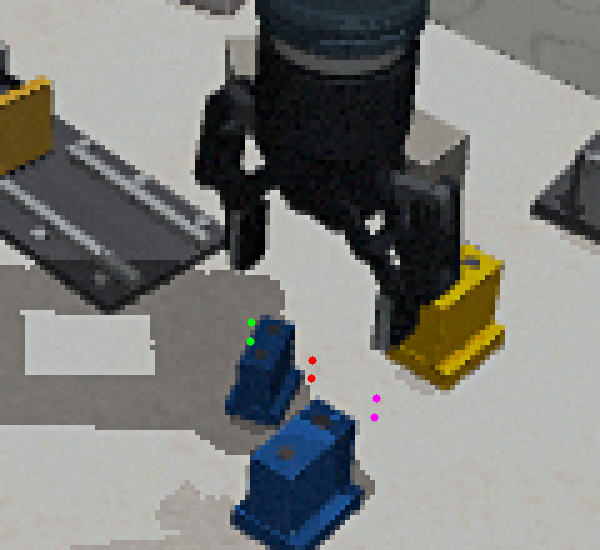

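Run:
```python
from h import *
p=cv2.imread("pics/side0.png");d=np.load("pics/side0.npy");P=cloud("side",d)
for z in(.192,.205,.23):print(proj("side",[.1842,.544,z]).round(1))
z=cv2.resize(p[70:180,0:120],None,fx=5,fy=5,interpolation=cv2.INTER_NEAREST);cv2.imwrite("pics/s4.png",z)
for v in range(110,160,4): print(v,[P[v,u].round(3).tolist() for u in(45,54,58,62)])
```

```text
[ 64.4 158.8]
[ 63.2 155.1]
[ 60.7 148. ]
110 [[0.168, 0.51, 0.368], [0.189, 0.504, 0.364], [0.455, 1.38, 0.04], [0.39, 1.103, 0.137]]
114 [[0.166, 0.513, 0.356], [0.199, 0.551, 0.335], [0.433, 1.324, 0.042], [0.384, 1.1, 0.121]]
118 [[0.163, 0.516, 0.344], [0.189, 0.527, 0.333], [0.414, 1.278, 0.04], [0.385, 1.12, 0.097]]
122 [[0.152, 0.486, 0.344], [0.172, 0.478, 0.34], [0.208, 0.571, 0.301], [0.409, 1.22, 0.04]]
126 [[0.336, 1.23, 0.039], [0.168, 0.477, 0.33], [0.188, 0.511, 0.313], [0.386, 1.162, 0.045]]
130 [[0.319, 1.186, 0.039], [0.166, 0.48, 0.317], [0.182, 0.503, 0.304], [0.373, 1.132, 0.039]]
134 [[0.301, 1.134, 0.043], [0.19, 0.584, 0.262], [0.17, 0.471, 0.307], [0.353, 1.082, 0.043]]
138 [[0.287, 1.1, 0.04], [0.158, 0.477, 0.296], [0.167, 0.474, 0.294], [0.344, 1.068, 0.032]]
142 [[0.275, 1.072, 0.035], [0.159, 0.496, 0.276], [0.169, 0.496, 0.272], [0.34, 1.074, 0.011]]
146 [[0.269, 1.071, 0.019], [0.157, 0.504, 0.261], [0.164, 0.491, 0.263], [0.177, 0.496, 0.257]]
150 [[0.263, 1.069, 0.002], [0.297, 1.067, -0.009], [0.164, 0.502, 0.246], [0.173, 0.496, 0.245]]
154 [[0.257, 1.067, -0.014], [0.293, 1.073, -0.03], [0.305, 1.063, -0.031], [0.33, 1.097, -0.053]]
158 [[-0.157, -0.722, 0.81], [0.289, 1.081, -0.051], [0.301, 1.068, -0.051], [0.314, 1.059, -0.052]]
```

View pics/s4.png

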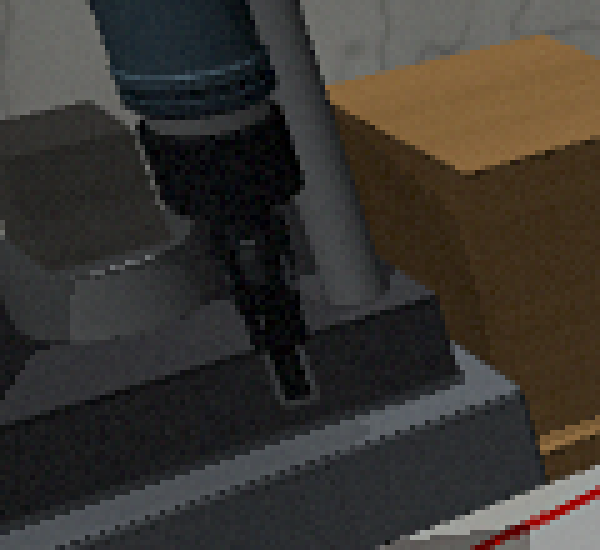

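```bash
python3 -m creep '1 2.6 0 -0.1 -0.005 0 0;1 2.6 0 0 0 0 0;1 2 0 0 0 0 0;1 0.4 0 0 0 0 0'
python3 - <<'E'
from h import *
delta([.4765,-.259,.023],92)
p,d=ctrl.camera("side")
delta([.4765,-.259,.023],92)
delta([.4765,-.259,.023],92)
z=cv2.resize(p[200:310,255:375],None,fx=5,fy=5,interpolation=cv2.INTER_NEAREST)
cv2.imwrite("pics/s5.png",z)
P=cloud("side",d)
for v in range(240,290,4): print(v,[P[v,u].round(3).tolist() for u in(303,331)])
E
```

```text
time_s: 4.0
eef_pos: [0.4805, -0.2621, 0.0279]
eef_rot: [0.71, -0.013, 0.704, 0.009]
wrist_force: [-0.3, -0.2, 0.2]
opening: 1.0
t 4.0 pos [ 0.4805 -0.2621  0.0279] yawy 91.8 F [-0.34 -0.16  0.18] open 1.0
 shift cm [ 0.48  0.32 -0.39]  rot [-0.004  0.01   0.007]
 shift cm in target frame [ 0.49  0.32 -0.39] world [-0.4   0.31 -0.49]
t 4.05 pos [ 0.4808 -0.2623  0.0282] yawy 91.8 F [ 0.1   0.11 -0.19] open 0.999
 shift cm [ 0.51  0.35 -0.42]  rot [-0.003  0.01   0.007]
 shift cm in target frame [ 0.52  0.34 -0.42] world [-0.43  0.33 -0.52]
t 4.05 pos [ 0.4808 -0.2623  0.0282] yawy 91.8 F [ 0.1   0.11 -0.19] open 0.999
 shift cm [ 0.51  0.35 -0.42]  rot [-0.003  0.01   0.007]
 shift cm in target frame [ 0.52  0.34 -0.42] world [-0.43  0.33 -0.52]
240 [[0.463, -0.221, 0.14], [0.473, -0.3, 0.181]]
244 [[0.472, -0.214, 0.117], [0.491, -0.289, 0.15]]
248 [[0.468, -0.218, 0.107], [0.485, -0.295, 0.144]]
252 [[0.468, -0.219, 0.094], [0.472, -0.305, 0.145]]
256 [[0.512, -0.184, 0.028], [0.469, -0.308, 0.136]]
260 [[0.514, -0.184, 0.011], [0.466, -0.311, 0.126]]
264 [[0.509, -0.188, 0.001], [0.468, -0.312, 0.111]]
268 [[0.501, -0.196, -0.004], [0.475, -0.309, 0.091]]
272 [[0.484, -0.21, 0.001], [0.542, -0.266, -0.001]]
276 [[0.474, -0.219, -0.001], [0.529, -0.276, -0.0]]
280 [[0.454, -0.236, 0.011], [0.518, -0.285, -0.002]]
284 [[0.443, -0.246, 0.01], [0.504, -0.295, 0.0]]
288 [[0.441, -0.248, -0.002], [0.494, -0.303, -0.002]]
```

View pics/s5.png

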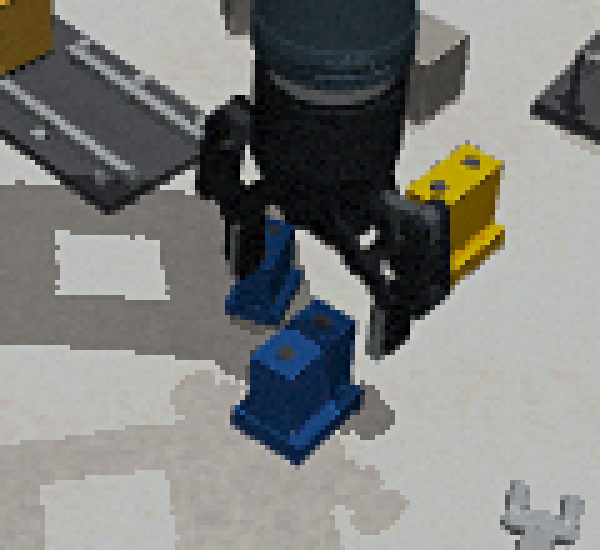

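The visible fingertips sit higher (about 85 mm) than the reported TCP (28 mm) plus the stated swing would put them (about 41 mm). I'll centre the gripper, close at the nominal height and see whether the fingers stop on the web.

```bash
python3 -m creep '1 0.4 0.3 -0.4 0 0.01 0;0.6 0 0 0 0 0 0;0.5 0 0 0 0 0 0;0.5 0 0 0 0 0 0'
python3 - <<'E'
from h import *
delta([.4765,-.259,.023],92)
p,d=ctrl.camera("side")
z=cv2.resize(p[200:310,255:375],None,fx=5,fy=5,interpolation=cv2.INTER_NEAREST)
cv2.imwrite("pics/s6.png",z)
E
```

```text
time_s: 4.55
eef_pos: [0.4783, -0.2607, 0.0269]
eef_rot: [0.708, -0.015, 0.706, 0.007]
wrist_force: [0.0, 1.0, 0.8]
opening: 0.498
t 4.55 pos [ 0.4783 -0.2607  0.0269] yawy 91.8 F [0.04 0.97 0.84] open 0.498
 shift cm [ 0.38  0.18 -0.17]  rot [-0.004  0.003  0.011]
 shift cm in target frame [ 0.39  0.18 -0.17] world [-0.18  0.17 -0.39]
```

View pics/s6.png

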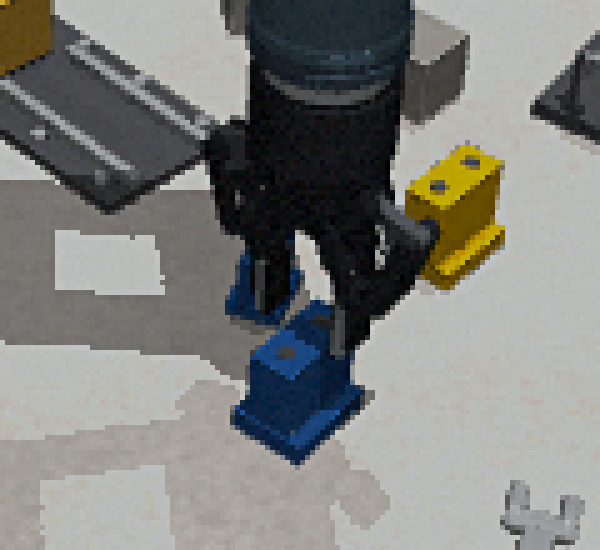

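Run:
```python
from h import *
p,d=ctrl.camera("side");P=cloud("side",d);delta([.4765,-.259,.02],92)
for v in range(256,275,2): print(v,[P[v,u].round(3).tolist() for u in(306,308,322,324,326)],p[v,324])
```

```text
t 4.65 pos [ 0.4783 -0.2607  0.0268] yawy 91.79 F [ 0.54  0.2  -0.78] open 0.503
 shift cm [ 0.68  0.19 -0.17]  rot [-0.004  0.003  0.011]
 shift cm in target frame [ 0.68  0.18 -0.17] world [-0.18  0.17 -0.68]
256 [[0.466, -0.232, 0.089], [0.468, -0.236, 0.09], [0.465, -0.284, 0.123], [0.468, -0.288, 0.124], [0.479, -0.287, 0.115]] [14 13 11]
258 [[0.464, -0.234, 0.084], [0.47, -0.236, 0.081], [0.466, -0.284, 0.115], [0.466, -0.29, 0.119], [0.471, -0.293, 0.118]] [25 19 20]
260 [[0.465, -0.233, 0.076], [0.47, -0.236, 0.074], [0.467, -0.283, 0.107], [0.467, -0.29, 0.112], [0.471, -0.293, 0.111]] [17 19 12]
262 [[0.517, -0.193, 0.007], [0.469, -0.237, 0.068], [0.465, -0.285, 0.103], [0.471, -0.288, 0.1], [0.472, -0.293, 0.104]] [30 30 26]
264 [[0.517, -0.193, -0.001], [0.52, -0.198, 0.001], [0.467, -0.285, 0.094], [0.47, -0.289, 0.095], [0.472, -0.293, 0.096]] [14 12 10]
266 [[0.51, -0.199, 0.0], [0.515, -0.203, -0.001], [0.469, -0.284, 0.086], [0.471, -0.289, 0.087], [0.472, -0.294, 0.09]] [19 18 17]
268 [[0.504, -0.205, 0.0], [0.46, -0.245, 0.058], [0.468, -0.286, 0.08], [0.471, -0.289, 0.08], [0.473, -0.294, 0.082]] [14  9  8]
270 [[0.451, -0.247, 0.058], [0.454, -0.251, 0.058], [0.467, -0.287, 0.074], [0.473, -0.288, 0.071], [0.539, -0.25, -0.002]] [31 31 30]
272 [[0.444, -0.252, 0.059], [0.449, -0.255, 0.058], [0.49, -0.271, 0.04], [0.5, -0.271, 0.033], [0.533, -0.255, -0.002]] [47 21  7]
274 [[0.446, -0.251, 0.049], [0.447, -0.257, 0.053], [0.49, -0.272, 0.032], [0.503, -0.27, 0.022], [0.526, -0.261, -0.001]] [44 17  0]
```

```bash
python3 -m creep '0.75 0 0.15 -0.15 0 0 0.01;0.75 0 0 0 0 0 0;0.75 0.9 0 0 0 0 0;0.75 0.9 0 0 0 0 0;0.75 0.9 0 0 0 0 0'
python3 - <<'E'
from h import *
p,d=ctrl.camera("side");P=cloud("side",d);delta([.4765,-.259,.0],92)
z=cv2.resize(p[200:310,255:375],None,fx=5,fy=5,interpolation=cv2.INTER_NEAREST)
cv2.imwrite("pics/s7.png",z)
for v in range(258,286,2): print(v,[P[v,u].round(3).tolist() for u in(304,306,324,327,329)],p[v,324])
E
```

```text
time_s: 5.28
eef_pos: [0.4769, -0.2595, -0.0016]
eef_rot: [0.708, -0.011, 0.706, 0.011]
wrist_force: [0.3, 1.4, 0.2]
opening: 0.752
t 5.33 pos [ 0.476  -0.2588 -0.0029] yawy 91.77 F [-1.85 -0.26 -0.98] open 0.75
 shift cm [-0.29 -0.02  0.05]  rot [-0.004  0.002 -0.001]
 shift cm in target frame [-0.29 -0.02  0.05] world [ 0.05 -0.02  0.29]
258 [[0.466, -0.225, 0.077], [0.473, -0.227, 0.074], [0.476, -0.283, 0.108], [0.476, -0.292, 0.114], [0.485, -0.292, 0.108]] [10  8  5]
260 [[0.466, -0.225, 0.07], [0.473, -0.227, 0.066], [0.465, -0.291, 0.113], [0.477, -0.292, 0.106], [0.481, -0.295, 0.106]] [31 26 25]
262 [[0.463, -0.228, 0.066], [0.473, -0.227, 0.059], [0.464, -0.292, 0.108], [0.569, -0.231, -0.003], [0.485, -0.294, 0.095]] [29 23 23]
264 [[0.467, -0.226, 0.055], [0.476, -0.226, 0.049], [0.465, -0.293, 0.101], [0.56, -0.237, -0.001], [0.481, -0.297, 0.093]] [14  9 11]
266 [[0.466, -0.227, 0.049], [0.512, -0.198, -0.002], [0.464, -0.293, 0.095], [0.469, -0.3, 0.096], [0.473, -0.303, 0.095]] [17 19 17]
268 [[0.501, -0.2, -0.002], [0.503, -0.205, 0.0], [0.465, -0.294, 0.088], [0.46
[... 434 characters left out ...]
.065]] [74 73 72]
276 [[0.475, -0.222, 0.0], [0.445, -0.252, 0.044], [0.467, -0.295, 0.057], [0.469, -0.303, 0.062], [0.479, -0.303, 0.055]] [81 78 77]
278 [[0.469, -0.227, 0.0], [0.446, -0.252, 0.036], [0.466, -0.296, 0.052], [0.469, -0.303, 0.055], [0.52, -0.276, -0.002]] [78 78 75]
280 [[0.445, -0.247, 0.025], [0.446, -0.253, 0.028], [0.492, -0.279, 0.013], [0.508, -0.278, 0.001], [0.514, -0.281, -0.001]] [93 55 22]
282 [[0.444, -0.248, 0.018], [0.445, -0.254, 0.022], [0.491, -0.281, 0.007], [0.504, -0.282, -0.001], [0.507, -0.286, -0.001]] [44 21  6]
284 [[0.445, -0.247, 0.01], [0.444, -0.255, 0.016], [0.489, -0.282, 0.002], [0.498, -0.287, -0.001], [0.501, -0.291, -0.001]] [117 123 129]
```

View pics/s7.png

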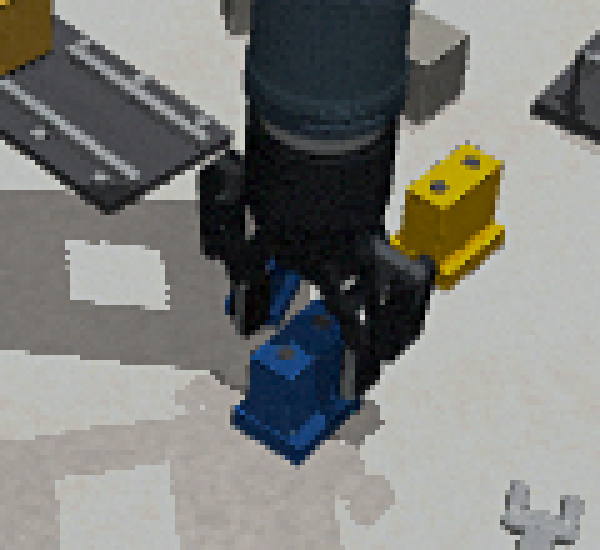

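```bash
python3 -m creep '0.7 0.7 0 0 0 0 0;0.5 0 0 0 0 0 0;0.4 0 0 0 0 0 0;0 0 0 0 0 0 0;0 0 0 0 0 0 0;0 0 0 0 0 0 0;0 0 0 0 0 0 0'
python3 - <<'E'
from h import *
p,d=ctrl.camera("side");P=cloud("side",d);delta([.4765,-.259,.0],92)
z=cv2.resize(p[200:310,255:375],None,fx=5,fy=5,interpolation=cv2.INTER_NEAREST)
cv2.imwrite("pics/s8.png",z)
E
```

```text
time_s: 6.2
eef_pos: [0.4758, -0.2585, -0.0109]
eef_rot: [0.708, -0.01, 0.706, 0.012]
wrist_force: [0.2, -0.4, -2.1]
opening: 0.315
t 6.25 pos [ 0.4757 -0.2585 -0.0109] yawy 91.78 F [-0.47  0.76 -1.16] open 0.317
 shift cm [-1.09 -0.05  0.08]  rot [-0.004  0.002 -0.001]
 shift cm in target frame [-1.09 -0.06  0.07] world [ 0.08 -0.05  1.09]
```

View pics/s8.png

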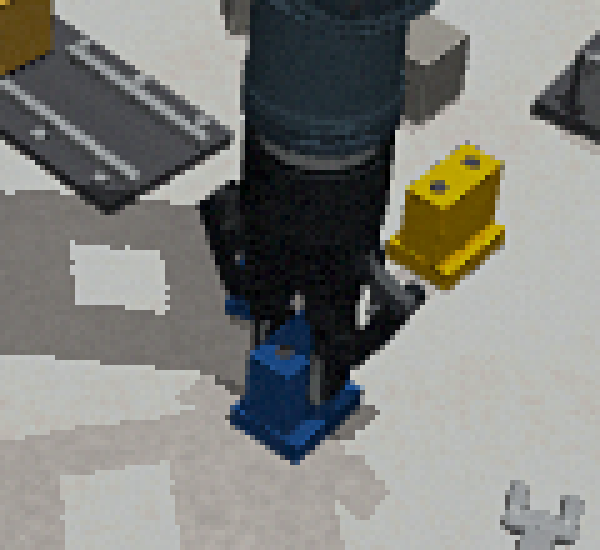

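```bash
python3 -m creep '0 -2 0 0 0 0 0;0 -3 0 0 0 0 0;0 -3 0 0 0 0 0;0 -2 0 0 0 0 0;0 0 4.1 1.88 0 0 0;0 0 4.1 1.88 0 0 0;0 0 4.1 1.88 0 0 0;0 0 4.1 1.88 0 0 0;0 0 4.1 1.88 0 0 0;0 0 4.1 1.88 0 0 0'
python3 -m creep '0 0 0 0 0.167 0 0;0 0 0 0 0.167 0 0;0 0 0 0 0.167 0 0;0 0 0 0 0.167 0 0;0 0 0 0 0.167 0 0;0 0 0 0 0.167 0 0;0 0 0 0 0.167 0 0;0 0 0 0 0.167 0 0;0 0 0 0 0.167 0 0;0 0 0 0 0.167 0 0'
python3 - <<'E'
from h import *
delta([.581,-.0099,.04],-3.8)
E
```

```text
time_s: 7.5
eef_pos: [0.5821, -0.0047, 0.0921]
eef_rot: [0.707, -0.007, 0.707, 0.009]
wrist_force: [1.3, -0.5, -2.1]
opening: 0.319
time_s: 8.75
eef_pos: [0.5792, 0.0012, 0.0885]
eef_rot: [-0.465, -0.529, -0.471, 0.531]
wrist_force: [0.3, 0.6, -2.1]
opening: 0.321
t 8.75 pos [0.5792 0.0012 0.0885] yawy -7.08 F [ 0.31  0.65 -2.05] open 0.321
 shift cm [4.85 0.35 1.1 ]  rot [-0.057 -0.005  0.008]
 shift cm in target frame [4.85 0.25 1.09] world [ 0.18 -1.11 -4.85]
```

```bash
python3 -m creep '0 2.5 0.2 1.05 -0.05 0 0.004;0 2.5 0 0 0 0 0;0 0.7 0 0 0 0 0;0 0 0 0 0 0 0'
python3 - <<'E'
from h import *
delta([.581,-.0099,.02],-3.8)
for c,o in(("side",(220,175)),("top",(215,165))):
    p,d=ctrl.camera(c);cv2.imwrite(f"pics/{c}9.png",p);np.save(f"pics/{c}9.npy",d)
    cv2.imwrite(f"pics/{c}9z.png",cv2.resize(p[o[1]:o[1]+75,o[0]:o[0]+100],None,fx=8,fy=8,interpolation=cv2.INTER_CUBIC))
delta([.581,-.0099,.02],-3.8)
E
```

```text
time_s: 9.25
eef_pos: [0.5796, -0.0093, 0.0304]
eef_rot: [0.479, 0.519, 0.483, -0.518]
wrist_force: [-0.8, 0.1, -3.0]
opening: 0.32
t 9.25 pos [ 0.5796 -0.0093  0.0304] yawy -4.25 F [-0.82  0.11 -2.99] open 0.32
 shift cm [1.04 0.15 0.05]  rot [-0.008 -0.005  0.004]
 shift cm in target frame [1.04 0.14 0.05] world [ 0.14 -0.06 -1.04]
t 9.35 pos [ 0.5803 -0.0094  0.0312] yawy -4.24 F [-0.18  0.68 -3.22] open 0.323
 shift cm [1.12 0.08 0.05]  rot [-0.008 -0.004  0.002]
 shift cm in target frame [1.12 0.08 0.05] world [ 0.07 -0.05 -1.12]
```

View pics/side9z.png

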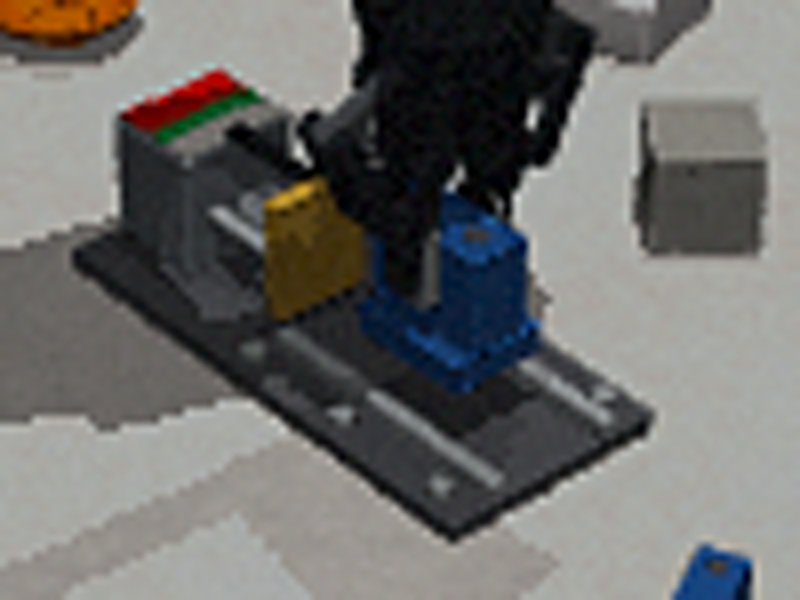

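View pics/top9z.png

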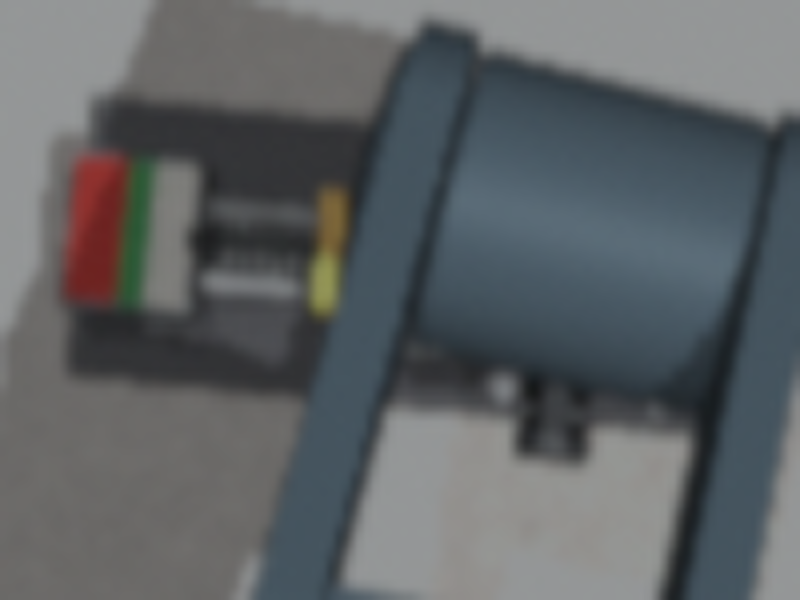

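Run:
```python
from h import *
g=lambda U,V:((U+.5)/8-.5+220,(V+.5)/8-.5+175)
P=cloud("side",np.load("pics/side9.npy"))
for (U,V) in((485,270),(485,245),(500,355)):
    u,v=g(U,V);print(P[int(round(v)),int(round(u))].round(4))
for z in(.038,.042,.046):
    N,L,Rr=[ray("side",*g(*c),z)[:2] for c in((466,391),(361,326),(541,327))]
    print(z,N.round(4),L.round(4),Rr.round(4),np.linalg.norm(L-N).round(4),np.linalg.norm(Rr-N).round(4),"mid",((L+Rr)/2).round(4),"yaw",np.degrees(np.arctan2(*(L-N)[::-1])).round(1))
# jig in this view
A=ray("side",*g(75,260),.01)[:2];B=ray("side",*g(455,533),.01)[:2];C=ray("side",*g(652,418),.01)[:2]
print(A,B,C,np.linalg.norm(A-B),np.linalg.norm(B-C),"cen",(A+C)/2,np.degrees(np.arctan2(*(A-B)[::-1])))
# guides' inner/top edges ends at z=.018
for nm,c in(("L near end",(492,485)),("R near end",(606,415))): print(nm,ray("side",*g(*c),.018)[:2].round(4))
```

```text
[ 0.5656 -0.0401  0.0989]
[ 0.5763 -0.0298  0.0996]
[ 0.5754 -0.0401  0.0513]
0.038 [ 0.5621 -0.0347] [0.5631 0.0254] [ 0.6138 -0.0271] 0.0602 0.0523 mid [ 0.5885 -0.0008] yaw 89.0
0.042 [ 0.5584 -0.0383] [0.5594 0.0216] [ 0.6098 -0.0306] 0.0599 0.052 mid [ 0.5846 -0.0045] yaw 89.0
0.046 [ 0.5546 -0.0418] [0.5556 0.0177] [ 0.6058 -0.0342] 0.0596 0.0518 mid [ 0.5807 -0.0083] yaw 89.0
[0.53609715 0.17440913] [ 0.52091995 -0.06886358] [ 0.62813869 -0.0759253 ] 0.2437456840878335 0.10745103718639917 cen [0.58211792 0.04924191] 86.43008072346666
L near end [ 0.5449 -0.0656]
R near end [ 0.6088 -0.0679]
```

```bash
python3 -m creep '0 1.7 0 0.05 -0.008 -0.004 0.002;0 0 0 0 0 0 0'
cat >> h.py <<'E'
def boxpts(x0,x1,y0,y1,z0,z1): return np.array([[x,y,z] for x in(x0,x1) for y in(y0,y1) for z in(z0,z1)])
ED=[(0,1),(2,3),(4,5),(6,7),(0,2),(1,3),(4,6),(5,7),(0,4),(1,5),(2,6),(3,7)]
def draw(img,c,B,pos,yaw,off,s,col):
    a=np.radians(yaw);M=np.array([[np.cos(a),-np.sin(a),0],[np.sin(a),np.cos(a),0],[0,0,1]])
    q=[(proj(c,M@b+pos)-off+.5)*s-.5 for b in B]
    for i,j in ED: cv2.line(img,tuple(np.round(q[i]).astype(int).tolist()),tuple(np.round(q[j]).astype(int).tolist()),col,1,cv2.LINE_AA)
E
python3 - <<'E'
from h import *
p,d=ctrl.camera("side");delta([.581,-.0099,.0],-3.8);cv2.imwrite("pics/side10.png",p)
o=ctrl.get_obs();X=o["eef_pos"]
off=np.array([220,175]);s=8
z=cv2.resize(p[175:250,220:320],None,fx=8,fy=8,interpolation=cv2.INTER_CUBIC);z=np.clip(z.astype(int)*1.4,0,255).astype(np.uint8)
cv2.imwrite("pics/s10p.png",z)
pos=np.array([X[0],X[1],X[2]+.0109])
draw(z,"side",boxpts(-.03,.03,-.014,.014,.014,.06),pos,86,off,s,(0,255,255))
draw(z,"side",boxpts(-.03,.03,-.023,.023,0,.014),pos,86,off,s,(0,255,255))
C=np.array([.5820,.0492,0])
draw(z,"side",boxpts(-.125,.125,-.055,.055,0,.01),C,86.3,off,s,(0,0,255))
draw(z,"side",boxpts(-.125,.01,.026,.034,.01,.018),C,86.3,off,s,(0,255,0))
draw(z,"side",boxpts(-.125,.01,-.034,-.026,.01,.018),C,86.3,off,s,(0,255,0))
cv2.imwrite("pics/s10.png",z)
E
```

```text
time_s: 9.6
eef_pos: [0.5811, -0.0099, 0.0145]
eef_rot: [0.484, 0.516, 0.483, -0.516]
wrist_force: [0.4, 0.4, -2.4]
opening: 0.317
t 9.65 pos [ 0.5822 -0.0102  0.0155] yawy -3.74 F [ 0.1  -0.76 -1.87] open 0.323
 shift cm [ 1.55 -0.13 -0.02]  rot [ 0.001  0.    -0.004]
 shift cm in target frame [ 1.55 -0.13 -0.02] world [-0.12  0.03 -1.55]
```

View pics/s10.png

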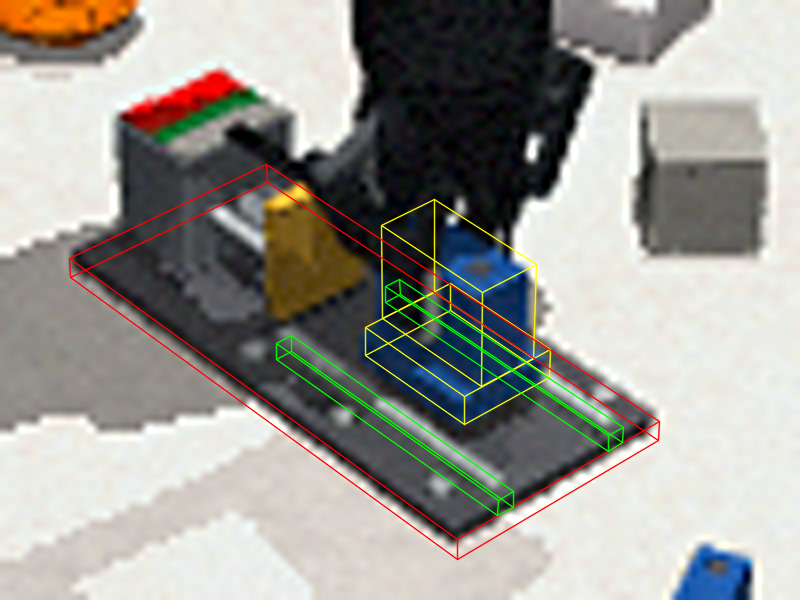

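View pics/s10p.png

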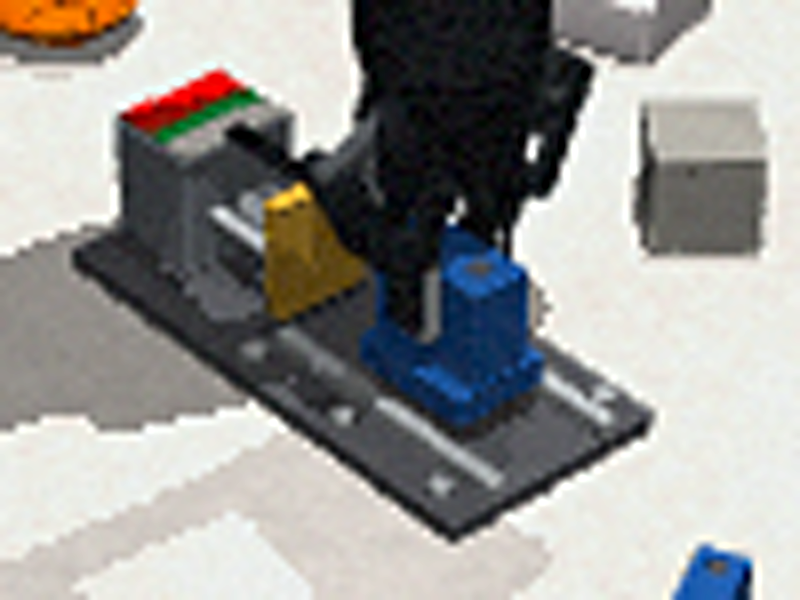

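Run:
```python
from h import *
out=[]
for c,off in(("side",(225,180)),("top",(214,165))):
    p=cv2.imread(f"pics/{c}0.png");off=np.array(off)
    z=cv2.resize(p[off[1]:off[1]+66,off[0]:off[0]+100],None,fx=8,fy=8,interpolation=cv2.INTER_CUBIC);z=np.clip(z.astype(int)*1.4,0,255).astype(np.uint8)
    C=np.array([.5885,.0535,0]);
    for b,col in((boxpts(-.125,.125,-.055,.055,0,.01),(0,0,255)),(boxpts(-.125,.01,.026,.034,.01,.018),(0,255,0)),(boxpts(-.125,.01,-.034,-.026,.01,.018),(0,255,0)),(boxpts(.019,.029,-.023,.023,.012,.07),(255,0,255)),(boxpts(.073,.123,-.03,.03,.01,.068),(255,128,0))):
        draw(z,c,b,C,86.1,off,8,col)
    cv2.imwrite(f"pics/j_{c}.png",z)
```

```text
(no output)
```

View pics/j_side.png

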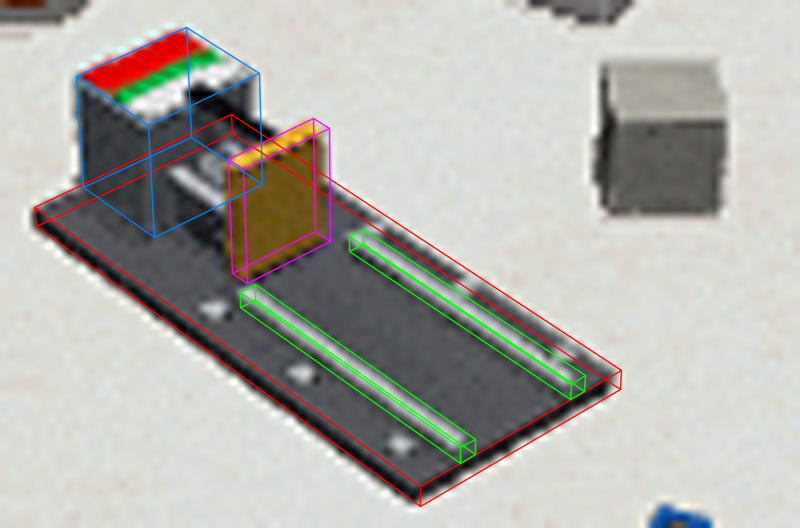

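View pics/j_top.png

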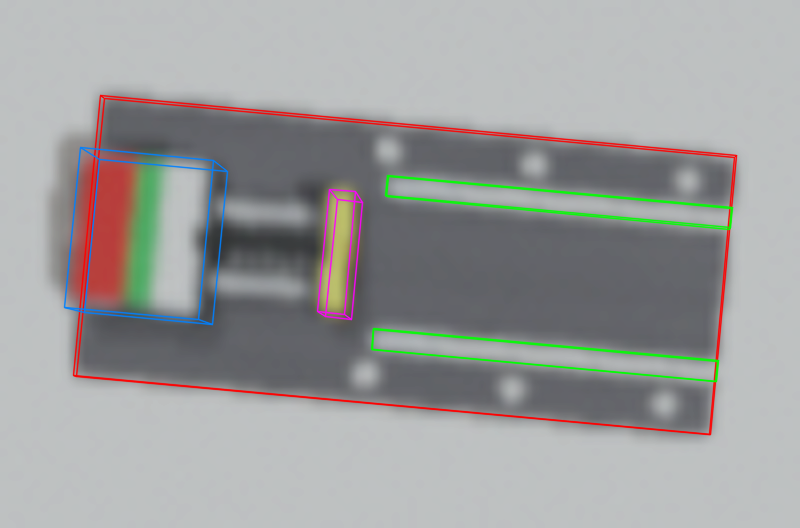

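The wireframe with bed centre (0.588, 0.0535) and yaw 86.1° fits both views. My earlier side-view corners were on the bed's lower edge, which explains the disagreement. Next I shift 1.3 mm sideways and lower.

```bash
python3 -m creep '0 0.6 0.12 0 0 0 0;0 0.4 0 0 0 0 0;0 0.2 0 0 0 0 0;0 0 0 0 0 0 0'
python3 - <<'E'
from h import *
delta([.5835,-.0099,-.001],-3.9)
E
```

```text
time_s: 10.15
eef_pos: [0.5842, -0.0103, 0.0032]
eef_rot: [0.485, 0.517, 0.482, -0.515]
wrist_force: [0.2, -0.4, -1.9]
opening: 0.317
t 10.15 pos [ 0.5842 -0.0103  0.0032] yawy -3.74 F [ 0.17 -0.36 -1.93] open 0.317
 shift cm [ 0.42 -0.07 -0.04]  rot [ 0.003  0.001 -0.005]
 shift cm in target frame [ 0.42 -0.07 -0.04] world [-0.07  0.04 -0.42]
```

```bash
python3 -m creep '0 0.25 -0.05 0 0 0 -0.004;0 0.1 0 0 0 0 0'
python3 - <<'E'
from h import *
delta([.5835,-.0099,-.001],-3.9)
p,d=ctrl.camera("side");cv2.imwrite("pics/s11.png",cv2.resize(p[175:250,220:320],None,fx=8,fy=8,interpolation=cv2.INTER_CUBIC))
E
```

```text
time_s: 10.4
eef_pos: [0.5839, -0.0103, -0.0002]
eef_rot: [0.484, 0.516, 0.483, -0.516]
wrist_force: [0.1, -0.0, -2.3]
opening: 0.315
t 10.4 pos [ 5.839e-01 -1.030e-02 -2.000e-04] yawy -3.74 F [ 0.14 -0.04 -2.34] open 0.315
 shift cm [ 0.08 -0.04 -0.04]  rot [ 0.003  0.001 -0.002]
 shift cm in target frame [ 0.08 -0.04 -0.04] world [-0.04  0.04 -0.08]
```

View pics/s11.png

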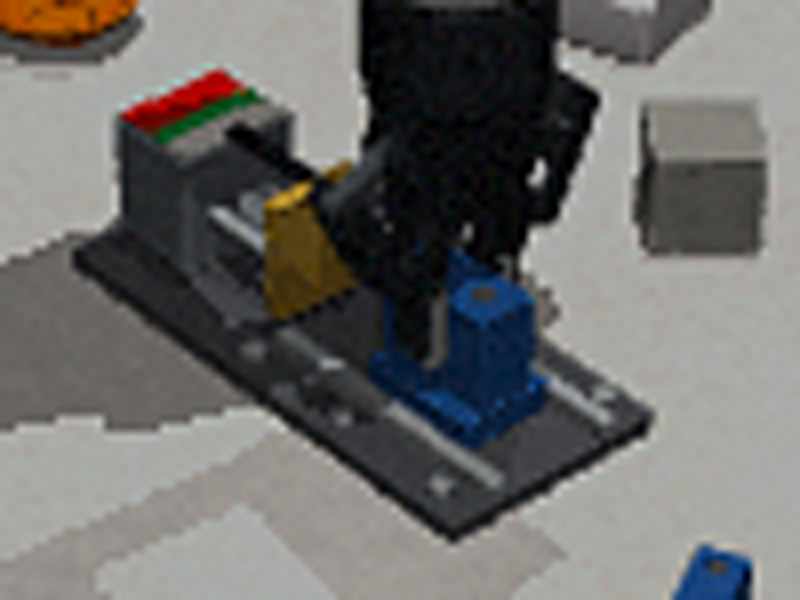

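The block sits between the two guides. I'll settle it on the bed.

```bash
python3 -m creep '0 0.1 0 0 0 0 0;0 0.1 0 0 0 0 0'; python3 -m creep '0 0.1 0 0 0 0 0;0 0 0 0 0 0 0'; python3 -c "
from h import *
delta([.5835,-.0099,-.001],-3.9)"
```

```text
time_s: 10.7
eef_pos: [0.5841, -0.0104, -0.001]
eef_rot: [0.484, 0.516, 0.483, -0.516]
wrist_force: [-6.3, 0.6, 12.7]
opening: 0.319
time_s: 10.95
eef_pos: [0.5842, -0.0104, -0.0007]
eef_rot: [0.484, 0.516, 0.483, -0.516]
wrist_force: [-0.5, 0.5, -1.8]
opening: 0.315
t 10.95 pos [ 0.5842 -0.0104 -0.0007] yawy -3.72 F [-0.53  0.46 -1.78] open 0.315
 shift cm [ 0.03 -0.08 -0.05]  rot [ 0.003  0.001 -0.002]
 shift cm in target frame [ 0.03 -0.08 -0.05] world [-0.07  0.05 -0.03]
```

```bash
python3 -m creep '0 0.03 -0.05 -1 0 0 0;0 0.03 0 -1.1 0 0 0;0 0.03 0 -1.1 0 0 0;0 0.03 0 -1 0 0 0;0 0 0 0 0 0 0'
python3 - <<'E'
from h import *
delta([.5893,.0725,-.001],-3.9)
p,d=ctrl.camera("side");cv2.imwrite("pics/s12.png",cv2.resize(p[175:250,220:320],None,fx=8,fy=8,interpolation=cv2.INTER_CUBIC))
E
```

```text
time_s: 11.58
eef_pos: [0.5884, 0.0344, -0.0008]
eef_rot: [0.485, 0.517, 0.482, -0.515]
wrist_force: [0.6, 0.1, 0.6]
opening: 0.319
t 11.57 pos [ 0.5884  0.0344 -0.0008] yawy -3.68 F [0.6  0.13 0.62] open 0.319
 shift cm [ 0.01 -0.15 -3.8 ]  rot [ 0.004  0.002 -0.005]
 shift cm in target frame [ 0.02 -0.17 -3.8 ] world [ 0.09  3.81 -0.02]
```

View pics/s12.png

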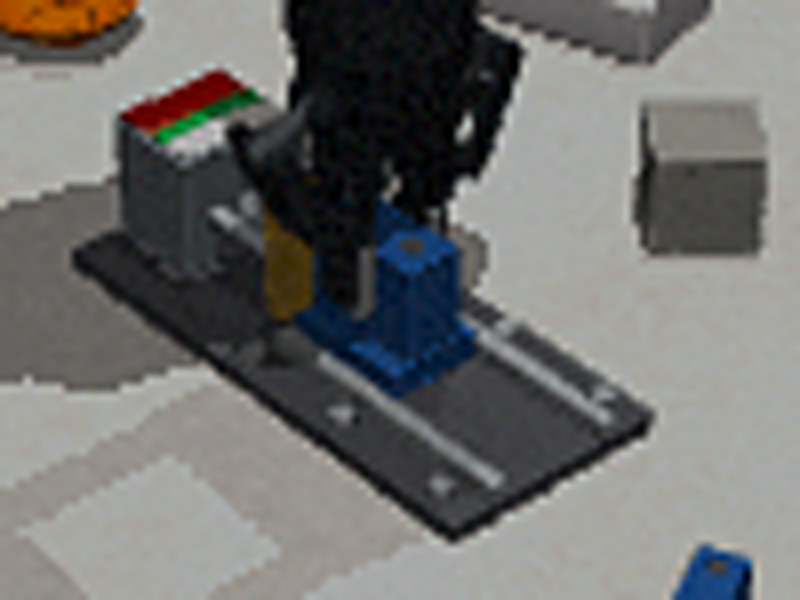

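```bash
python3 -m creep '0 0.02 -0.07 -0.4 0.004 0 -0.004;0 0.02 -0.07 -0.4 0 0 0;0 0.02 0 -0.4 0 0 0;0 0 0 0 0 0 0'; python3 -m creep '0 0 -0.02 -0.3 0 0 0;0 0 -0.02 -0.3 0 0 0;0 0 0 0 0 0 0'; python3 -c "
from h import *
delta([.5893,.0725,-.001],-3.9)"
```

```text
time_s: 12.12
eef_pos: [0.5884, 0.0456, -0.0009]
eef_rot: [-0.484, -0.517, -0.481, 0.517]
wrist_force: [0.8, -0.6, 1.8]
opening: 0.317
time_s: 12.5
eef_pos: [0.5888, 0.0506, -0.0009]
eef_rot: [-0.484, -0.517, -0.48, 0.518]
wrist_force: [0.3, -1.8, 2.1]
opening: 0.323
t 12.5 pos [ 0.5888  0.0506 -0.0009] yawy -4.04 F [ 0.34 -1.79  2.06] open 0.323
 shift cm [ 0.   -0.1  -2.19]  rot [-0.002  0.004 -0.003]
 shift cm in target frame [ 0.01 -0.1  -2.19] world [ 0.05  2.19 -0.01]
```

```bash
python3 -m creep '0 0 0 -0.3 0 0 0;0 0 0 -0.3 0 0 0'; python3 -m creep '0 0 0 0 0 0 0;0 0 0 0 0 0 0';  python3 - <<'E'
from h import *
delta([.5893,.0725,-.001],-3.9)
for c,o in(("side",(220,175)),("top",(215,165))):
    p,d=ctrl.camera(c);cv2.imwrite(f"pics/{c}13.png",cv2.resize(p[o[1]:o[1]+75,o[0]:o[0]+100],None,fx=8,fy=8,interpolation=cv2.INTER_CUBIC))
delta([.5893,.0725,-.001],-3.9)
E
```

```text
time_s: 12.75
eef_pos: [0.5891, 0.0546, -0.0008]
eef_rot: [-0.484, -0.516, -0.48, 0.519]
wrist_force: [-1.2, -8.3, 2.4]
opening: 0.317
time_s: 13.0
eef_pos: [0.589, 0.0545, -0.0008]
eef_rot: [-0.484, -0.516, -0.48, 0.519]
wrist_force: [0.2, -4.5, 3.8]
opening: 0.318
t 13.0 pos [ 0.589   0.0545 -0.0008] yawy -4.08 F [ 0.2  -4.46  3.79] open 0.318
 shift cm [ 0.  -0.1 -1.8]  rot [-0.003  0.007 -0.002]
 shift cm in target frame [ 0.02 -0.09 -1.8 ] world [ 0.03  1.8  -0.02]
t 13.1 pos [ 0.589   0.0545 -0.0008] yawy -4.08 F [ 0.07 -3.69  2.39] open 0.317
 shift cm [ 0.   -0.1  -1.79]  rot [-0.003  0.007 -0.002]
 shift cm in target frame [ 0.02 -0.1  -1.79] world [ 0.03  1.8  -0.02]
```

View pics/side13.png

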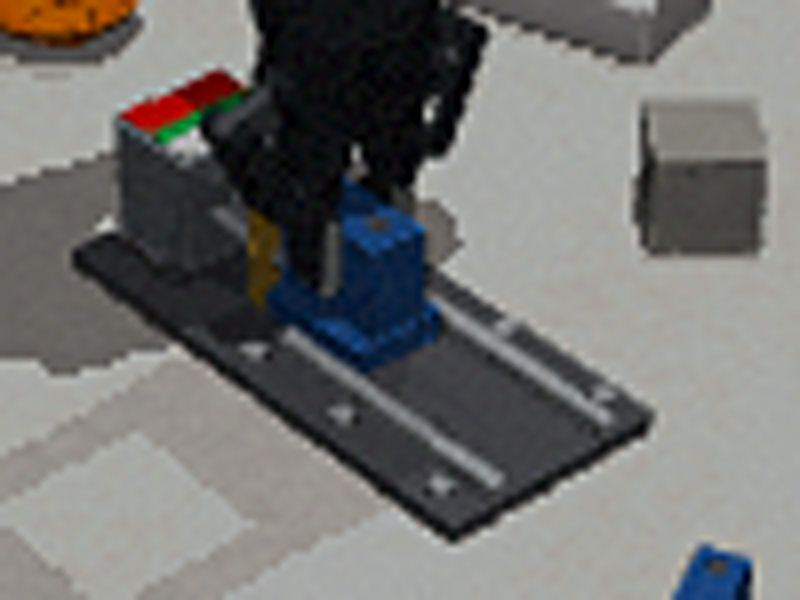

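View pics/top13.png

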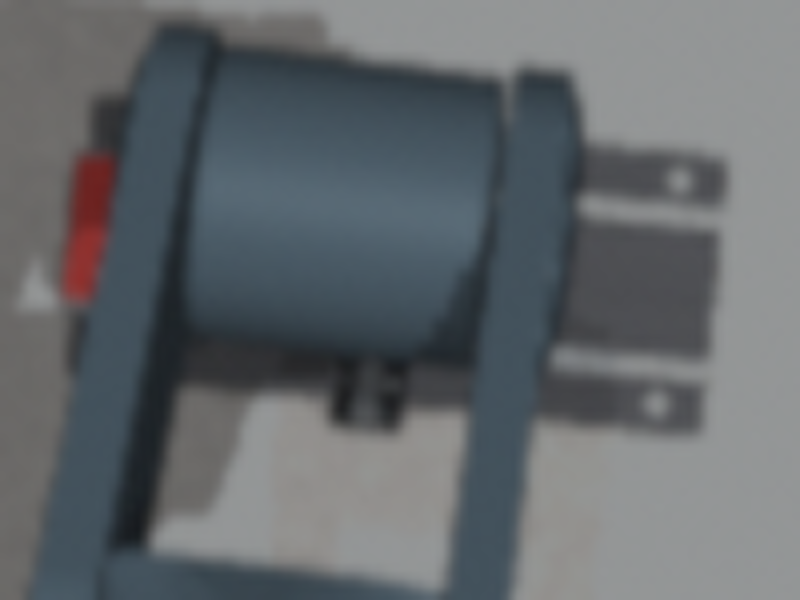

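```bash
python3 -m creep '0 0 -0.02 -0.3 0 0.003 0;0 0 -0.02 -0.3 0 0.003 0;0 0 0 -0.3 0 0 0'; python3 -m creep '0 0 0 0 0 0 0;0 0 0 0 0 0 0'; python3 -c "
from h import *
delta([.5893,.0725,-.001],-3.9)"
```

```text
time_s: 13.48
eef_pos: [0.5895, 0.0595, -0.0008]
eef_rot: [-0.484, -0.516, -0.48, 0.519]
wrist_force: [-2.1, -10.8, 3.5]
opening: 0.32
time_s: 13.72
eef_pos: [0.5893, 0.0586, -0.0008]
eef_rot: [-0.485, -0.516, -0.479, 0.519]
wrist_force: [-1.0, -6.2, 3.2]
opening: 0.317
t 13.72 pos [ 0.5893  0.0586 -0.0008] yawy -4.07 F [-0.95 -6.17  3.21] open 0.317
 shift cm [ 0.01 -0.1  -1.39]  rot [-0.003  0.009 -0.002]
 shift cm in target frame [ 0.02 -0.1  -1.39] world [-0.    1.39 -0.02]
```

```bash
python3 -m creep '0 0 0 -0.3 0 0 0;0 0 0 -0.35 0 0 0;0 0 0 -0.35 0 0 0'; python3 -m creep '0 0 0 -0.2 0 0 0;0 0 0 0 0 0 0'; python3 -c "
from h import *
delta([.5893,.0725,-.001],-3.9)"
```

```text
time_s: 14.1
eef_pos: [0.5896, 0.0632, -0.0006]
eef_rot: [-0.486, -0.513, -0.478, 0.521]
wrist_force: [-1.5, -12.5, 4.0]
opening: 0.319
time_s: 14.35
eef_pos: [0.5895, 0.0621, -0.0005]
eef_rot: [-0.487, -0.512, -0.477, 0.523]
wrist_force: [-1.5, -8.6, 2.7]
opening: 0.321
t 14.35 pos [ 5.895e-01  6.210e-02 -5.000e-04] yawy -4.05 F [-1.52 -8.59  2.68] open 0.321
 shift cm [ 0.03 -0.09 -1.03]  rot [-0.003  0.021 -0.   ]
 shift cm in target frame [ 0.05 -0.09 -1.03] world [-0.02  1.04 -0.05]
```

```bash
python3 -m creep '0 0 0 -0.3 0 0.012 0;0 0 0 -0.25 0 0.012 0;0 0 0 -0.2 0 0.006 0'; python3 -m creep '0 0 0 -0.15 0 0.005 0;0 0 0 -0.15 0 0.005 0'
python3 - <<'E'
from h import *
delta([.5893,.0725,-.001],-3.9)
for c,o in(("side",(220,175)),):
    p,d=ctrl.camera(c);cv2.imwrite(f"pics/{c}14.png",cv2.resize(p[o[1]:o[1]+75,o[0]:o[0]+100],None,fx=8,fy=8,interpolation=cv2.INTER_CUBIC))
delta([.5893,.0725,-.001],-3.9)
E
```

```text
time_s: 14.72
eef_pos: [0.5896, 0.0643, -0.0009]
eef_rot: [0.481, 0.518, 0.483, -0.517]
wrist_force: [-1.1, -10.2, 4.1]
opening: 0.319
time_s: 14.98
eef_pos: [0.5897, 0.0646, -0.0009]
eef_rot: [0.48, 0.519, 0.484, -0.515]
wrist_force: [-1.7, -5.7, 3.3]
opening: 0.321
t 14.97 pos [ 0.5897  0.0646 -0.0009] yawy -4.04 F [-1.74 -5.7   3.26] open 0.321
 shift cm [ 0.02 -0.09 -0.79]  rot [-0.002 -0.008  0.001]
 shift cm in target frame [ 0.01 -0.09 -0.79] world [-0.04  0.79 -0.01]
t 15.03 pos [ 0.5896  0.0645 -0.0009] yawy -4.02 F [-1.28 -7.68  2.66] open 0.313
 shift cm [ 0.02 -0.09 -0.79]  rot [-0.002 -0.008  0.001]
 shift cm in target frame [ 0.01 -0.09 -0.79] world [-0.03  0.8  -0.01]
```

View pics/side14.png

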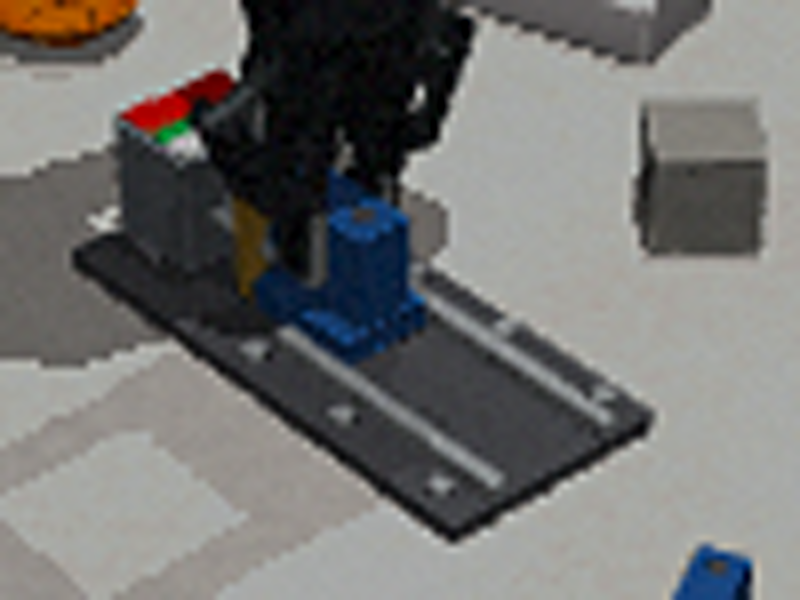

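```bash
cat > st.py <<'E'
from h import *
def edge(p,h=(12,35)):
    hsv=cv2.cvtColor(p,cv2.COLOR_BGR2HSV);m=cv2.inRange(hsv,(12,110,40),(38,255,255));m[:, :240]=0;m[:,275:]=0;m[:185]=0;m[218:]=0
    return m
def left(p,v):  # subpixel left edge of the brass on row v by colour weight: R-B
    r=p[v,238:272].astype(float);s=r[:,2]-r[:,0];s=cv2.GaussianBlur(s[None],(1,1),0)[0]
    t=.5*s.max() if s.max()>20 else None
    if t is None:return None
    i=int(np.argmax(s>t));return 238+i-(s[i]-t)/(s[i]-s[i-1])
k=lambda x,y,z:np.array([.588,.0535,0])+np.array([[np.cos(R0),-np.sin(R0),0],[np.sin(R0),np.cos(R0),0],[0,0,1]])@np.array([x+.019,y,z])
R0=np.radians(86.1)
def disp(p):
    p0=cv2.imread("pics/side0.png")
    # rest line
    def line(q,vs):
        pts=[(left(q,v),v) for v in vs];pts=[a for a in pts if a[0]];return np.array(pts)
    a=line(p0,range(202,213));b=line(p,range(196,212))
    # predicted edge line as function of d
    def pred(d,v):
        A,B=proj("side",k(d,.023,.012)),proj("side",k(d,.023,.07));return A[0]+(B[0]-A[0])*(v-A[1])/(B[1]-A[1])
    from scipy.optimize import brentq
    f=lambda pts:[brentq(lambda d:pred(d,v)-u,-.03,.06) for u,v in pts]
    fa,fb=f(a),f(b)
    print("rest d mm",np.round(np.array(fa)*1e3,1)," now",np.round(np.array(fb)*1e3,1),"diff of medians",round((np.median(fb)-np.median(fa))*1e3,1))
E
python3 - <<'E'
from st import *
p,d=ctrl.camera("side");cv2.imwrite("pics/side15.png",p);disp(p);delta([.5893,.0725,-.001],-3.9)
E
```

```text
rest d mm [12.3 12.1 12.7 11.1 11.9 11.6 12.4 12.2 13.5 13.2 10.3]  now [33.8 32.8 34.  33.6 30.9 30.8 31.2 31.1 32.3 30.1 31.4 30.9] diff of medians 19.1
t 15.07 pos [ 0.5896  0.0645 -0.0009] yawy -4.02 F [-1.49 -7.63  3.21] open 0.32
 shift cm [ 0.02 -0.09 -0.79]  rot [-0.002 -0.008  0.001]
 shift cm in target frame [ 0.01 -0.09 -0.79] world [-0.03  0.8  -0.01]
```

Stop displacement measured in the side view is 19.1 mm, the middle of the green. Now holding.

```bash
python3 -m creep '0 0 0 0 0 0 0;0 0 0 0 0 0 0;0 0 0 0 0 0 0;0 0 0 0 0 0 0'
python3 - <<'E'
from st import *
delta([.5893,.0725,-.001],-3.9);p,d=ctrl.camera("side");disp(p)
E
```

```text
time_s: 15.58
eef_pos: [0.5892, 0.0598, -0.0009]
eef_rot: [-0.482, -0.517, -0.483, 0.517]
wrist_force: [-1.0, -6.7, 2.7]
opening: 0.32
t 15.57 pos [ 0.5892  0.0598 -0.0009] yawy -3.99 F [-1.04 -6.68  2.7 ] open 0.32
 shift cm [ 0.01 -0.08 -1.27]  rot [-0.002 -0.001  0.002]
 shift cm in target frame [ 0.01 -0.08 -1.27] world [ 0.01  1.27 -0.01]
rest d mm [12.3 12.1 12.7 11.1 11.9 11.6 12.4 12.2 13.5 13.2 10.3]  now [28.2 28.4 28.7 28.5 27.5 28.1 28.7 28.8 29.4 26.6 27.  26.9] diff of medians 16.1
```

```bash
python3 -m creep '0 0 0 -0.35 0 0.002 0;0 0 0 -0.3 0 0.002 0;0 0 0 -0.25 0 0.002 0;0 0 0 -0.13 0 0.002 0;0 0 0 -0.13 0 0.002 0'
python3 - <<'E'
from st import *
delta([.5893,.0725,-.001],-3.9);p,d=ctrl.camera("side");disp(p);delta([.5893,.0725,-.001],-3.9)
E
```

```text
time_s: 16.25
eef_pos: [0.5895, 0.0638, -0.0008]
eef_rot: [-0.482, -0.516, -0.483, 0.518]
wrist_force: [-2.7, -9.8, 2.8]
opening: 0.319
t 16.25 pos [ 0.5895  0.0638 -0.0008] yawy -3.98 F [-2.75 -9.8   2.78] open 0.319
 shift cm [ 0.02 -0.08 -0.87]  rot [-0.001  0.001  0.003]
 shift cm in target frame [ 0.02 -0.08 -0.87] world [-0.02  0.87 -0.02]
rest d mm [12.3 12.1 12.7 11.1 11.9 11.6 12.4 12.2 13.5 13.2 10.3]  now [33.7 33.  31.1 30.7 30.5 30.7 31.3 30.3 30.7 30.3 31.1 31. ] diff of medians 18.7
t 16.3 pos [ 0.5895  0.0638 -0.0008] yawy -3.98 F [-0.92 -9.27  2.92] open 0.321
 shift cm [ 0.02 -0.08 -0.87]  rot [-0.001  0.     0.003]
 shift cm in target frame [ 0.02 -0.08 -0.87] world [-0.02  0.87 -0.02]
```

18.7 mm and about 9.5 N, which agree. Holding with the compensated rows, a few at a time.

```bash
H='x'; python3 -m creep '0 0 0 -0.12 0 0.002 0;0 0 0 -0.12 0 0.002 0;0 0 0 -0.12 0 0.002 0;0 0 0 -0.12 0 0.002 0;0 0 0 -0.12 0 0.002 0;0 0 0 -0.12 0 0.002 0'
python3 - <<'E'
from st import *
delta([.5893,.0725,-.001],-3.9);p,d=ctrl.camera("side");disp(p)
E
```

```text
time_s: 17.05
eef_pos: [0.5894, 0.0635, -0.0008]
eef_rot: [-0.481, -0.516, -0.484, 0.518]
wrist_force: [-0.8, -8.0, 2.7]
opening: 0.317
t 17.05 pos [ 0.5894  0.0635 -0.0008] yawy -3.97 F [-0.82 -8.    2.7 ] open 0.317
 shift cm [ 0.02 -0.08 -0.89]  rot [-0.001 -0.001  0.004]
 shift cm in target frame [ 0.02 -0.08 -0.89] world [-0.01  0.9  -0.02]
rest d mm [12.3 12.1 12.7 11.1 11.9 11.6 12.4 12.2 13.5 13.2 10.3]  now [33.1 33.7 30.3 30.7 30.7 30.8 31.1 30.2 30.3 30.5 30.5 31.3 30.7] diff of medians 18.5
```

Very steady (0.3 mm in 0.75 s). Continuing the hold beyond 2 s.

```bash
python3 -m creep '0 0 0 -0.12 0 0.002 0;0 0 0 -0.12 0 0.002 0;0 0 0 -0.12 0 0.002 0;0 0 0 -0.12 0 0.002 0;0 0 0 -0.12 0 0.002 0;0 0 0 -0.12 0 0.002 0;0 0 0 -0.12 0 0.002 0;0 0 0 -0.12 0 0.001 0;0 0 0 -0.12 0 0.001 0;0 0 0 -0.12 0 0.001 0'; python3 -m creep '0 0 0 -0.12 0 0.001 0;0 0 0 -0.12 0 0.001 0;0 0 0 -0.12 0 0.001 0;0 0 0 -0.12 0 0.001 0;0 0 0 -0.12 0 0.001 0;0 0 0 -0.12 0 0.001 0;0 0 0 -0.12 0 0.001 0;0 0 0 -0.12 0 0.001 0';  python3 - <<'E'
from st import *
delta([.5893,.0725,-.001],-3.9)
for c,o in(("side",(220,175)),("top",(0,0))):
    p,d=ctrl.camera(c)
    if c=="side": disp(p);cv2.imwrite("pics/fs.png",p);cv2.imwrite("pics/fsz.png",cv2.resize(p[175:250,220:320],None,fx=8,fy=8,interpolation=cv2.INTER_CUBIC))
    else: cv2.imwrite("pics/ft.png",p)
for i in range(8): ctrl.camera("side")
p,d=ctrl.camera("side");disp(p)
delta([.5893,.0725,-.001],-3.9)
E
```

```text
time_s: 18.35
eef_pos: [0.5894, 0.0635, -0.0008]
eef_rot: [-0.481, -0.515, -0.484, 0.518]
wrist_force: [-1.4, -8.3, 2.5]
opening: 0.32
time_s: 19.35
eef_pos: [0.5893, 0.0633, -0.0007]
eef_rot: [-0.482, -0.514, -0.483, 0.52]
wrist_force: [-0.6, -7.9, 3.0]
opening: 0.327
t 19.35 pos [ 0.5893  0.0633 -0.0007] yawy -3.91 F [-0.64 -7.9   2.98] open 0.327
 shift cm [ 0.02 -0.07 -0.92]  rot [-0.     0.006  0.007]
 shift cm in target frame [ 0.03 -0.07 -0.92] world [-0.    0.92 -0.03]
rest d mm [12.3 12.1 12.7 11.1 11.9 11.6 12.4 12.2 13.5 13.2 10.3]  now [33.5 30.2 31.2 30.6 31.  30.8 31.8 30.5 30.5 30.9 31.1 30.8] diff of medians 18.7
rest d mm [12.3 12.1 12.7 11.1 11.9 11.6 12.4 12.2 13.5 13.2 10.3]  now [33.8 31.2 30.7 30.7 30.9 31.1 31.1 30.4 30.7 30.9 31.  30.6] diff of medians 18.7
t 19.9 pos [ 0.5894  0.0633 -0.0007] yawy -3.9 F [-2.56 -8.68  2.43] open 0.32
 shift cm [ 0.02 -0.07 -0.92]  rot [-0.     0.006  0.007]
 shift cm in target frame [ 0.03 -0.07 -0.92] world [-0.01  0.92 -0.03]
```

View pics/fsz.png

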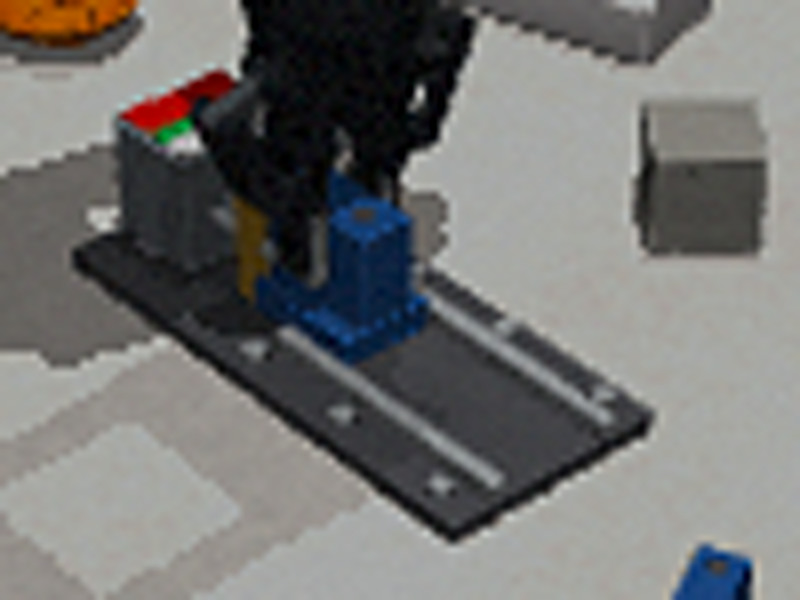

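View pics/fs.png

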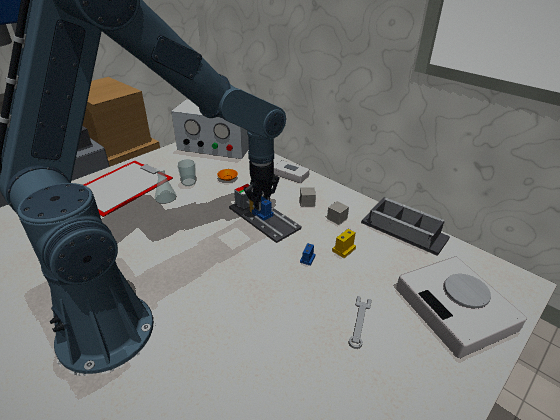

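Run:
```python
from st import *
print(ctrl.hand_in());delta([.5893,.0725,-.001],-3.9)
```

```text
the job is handed in; nothing more can be done
None
the job is handed in; nothing more can be done
```

The blue block is pressed against the brass stop with the stop about 18.7 mm back, near the middle of the green (14–24 mm). I handed in at about 19.9 s with the gripper still holding it. I gripped the large blue block by its web, set it on the bed between the guides, slid it to the stop and pressed in small steps.

**Last checks:**
- **Position:** the side view put the stop at 18.5–18.7 mm throughout the final hold of about 3.6 s, and the tool moved only about 0.5 mm.
- **Force:** the last wrist readings along the push were 8–9 N, inside the 7–12 N green band. They are slightly below the 9.35 N the spring would give, probably because of friction on the bed.
- **Bystanders:** in the last side picture the yellow block and the other items look unmoved. I judged this by eye and did not measure it.

**What failed or disagreed:**
- **Fingertip height:** the visible fingertips stood about 35 mm higher than the reported tool position implied. I set the grasp height from the pictures instead.
- **First hold:** it let the stop creep back from about 19 to 16 mm, still in the green. I re-pressed it and added a small constant push to hold it.
- **Jig position:** my first side-view estimate of the jig used the wrong bed edge. I corrected it with a model overlay that fits both views.
- **Pointer:** its end is mostly hidden by a finger and the arm. That it stands in the green rests on the measured stop travel and the force, not on seeing it there.

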